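# Load a fresh filter cassette and snap the cover shut

## Robot

A 7-joint arm with a two-finger parallel gripper is mounted at the origin on the work surface. World frame = base frame: x ahead of the robot, y to its left, z up, the work surface at z = 0. Lengths are in m, angles in rad, forces in N, time in s.
With the tool pointing down it reaches from about 0.425 to 0.925 m from the base axis. Payload 6.8 kg.
Tool frame: the origin (TCP) lies at the very end of the fingers, on their centre line; the grasp point (between the pads) lies 19 mm behind it; z points along the fingers, y is the direction in which the jaws open and shut (so a half turn about z gives the same grasp; the last joint's range is limited). The gripper opens to 85 mm and grips with 20 to 120 N. Pads are 22 mm wide; open, the fingers measure 114 mm over their backs; the gripper's body (76 mm by 85 mm) begins 54 mm behind the grasp point. The pads swing forward as they close: fully open they stand 13 mm farther back than shut.
Start: joints at [1.006, 0.477, 0.022, 1.555, -0.011, 1.109, -0.083], TCP at [0.298, -0.606, 0.201] pointing down, gripper open.
Joint ranges: [-2.96, 2.96], [-0.34, 2.1], [-1.41, 1.46], [0.24, 2.44], [-1.37, 4.51], [0.17, 1.92], [-2.96, 2.96]. Speed limits (rad/s): [2.39, 2.39, 3.14, 3.14, 3.14, 3.14, 3.14].

## Interface

Orientations are given as a rotation vector (axis times angle).
In Python, from bench import monitor, viewer, job gives the robot as it stands. The module is installed in compiled form; this text tells all that it offers.
- The arm moves only by the tool drive_tool, never from a script. Its argument "commands" is a list of rows, each an object with "linear": the shift along the tool's x, y, z in m, a list of three; "dr": the turn, a rotation vector about the tool's x, y, z in degrees, a list of three; "jaw": the closure, from 0 (fully open) to 1 (shut). A call has 1 to 8 rows; each row shifts and turns the pose as measured when the row begins, along the tool's axes as they then stand; what a row does not reach is not made up. A row lasts 1/8 s, in which the tool goes at most 62.5 mm and 10.7 degrees, less where a joint would pass 70% of its speed; a pose out of reach is approached as far as the arm can. A call is refused whole if a number of a shift passes 0.0625 or a number of a turn 10.7, either way. A call with a gripper value outside its range is refused whole. The fingers move at their own pace and stop on an object; "force" is the grip in N (left out, the last holds). Time passes only in rows, so rows that do not move let the fingers close. It gives the time, the measured TCP pose, the force and the opening at its end, in the units of the state.
- monitor.get_obs(): the state, without advancing time (a new reading comes with each control period).
- viewer.grab_frame(name): name is "scene" or "side" or "wrist"; returns the picture (384x512x3 uint8, red, green, blue); there is no depth.
- viewer.calibration(name): a dict with "K" (3x3 intrinsics, pixels), "R" (3x3) and "t" (3): a world point X has camera coordinates R X + t. Camera axes: x right, y down, z forward; pixel columns grow to the right and rows downward; lengths in m; the calibration is good to about 2 mm. A picture is of the moment at which its call begins: read the wrist's pose just before it. calibration takes no time and is no camera call; for the wrist camera it gives the pose at the moment of the call.
- job.hand_in(): hands the job in, once; it reports no verdict.
The state is a dict: "clock": time; "joints": joint angles; "qvel": joint speeds; "tau": joint torques, N m; "tcp_pos": TCP position; "orientation": TCP orientation; "contact_force": force on the tool from outside, world axes, zero at the start; "moment": the same for the moment, N m; "grip_width": finger opening in m.
Only numpy, scipy, OpenCV 4.12 (cv2) and the standard library are available. Lean on these libraries where they do the work, as an engineer would, in place of code of your own. Each camera call takes 0.05 s, during which the arm holds its last target.

## Task

Lay the fresh filter cassette (white frame, green pleats) flat in the sloping bay of the printer's fume-filter unit, let go of it, then swing the blue cover down over it and press the cover's free end gently until the catch snaps and the cover is fully shut; stop pushing then, without bearing down hard on the cover. Leave the used grey cassette, the bottle, the jar and the scraper where they are.

Things in the scene. Friction and masses are not known exactly. Their poses are not given: they have to be found in the camera images.
- filter_new_center (a point): fresh filter cassette, to be loaded: solid block 64 long (its x) by 46 wide (y) by 40 tall (z), white frame, green pleats on top, about 0.12 kg; lies flat on the table, pleats up. The point is its centre, 20 mm above its underside. A half turn about z makes no difference.
- filter_old_center (a point): used filter cassette, to be left alone: same size, grey frame with brown pleats; the point is its centre. It and the fresh one may have changed places.
- bay: open bay of the fixed fume-filter unit, sloping 30 degrees on a black housing 150 (x) by 120 (y), its low end to the robot's right. Origin: centre of the bay's floor pad, on its surface, 74 mm above the table. Axes: x up the slope, y across, z square out of the floor (leaning 30 degrees from vertical towards the low end). A cassette cannot enter level: hold it at the bay's slope.
- bay_seat (a point): where the centre of a seated cassette belongs: 20 mm out (z) from the bay's origin, same axes; its long side goes along x, 4 mm of slack each way. White end walls with inner faces at x = -36 and +36 mm reach 18 mm (low end) and 22 mm (high end) above this point. Cheeks 12 mm long at the four corners (inner faces y = -27, +27) reach 5 mm below this point.
- bay_side (a point): middle of the bay's left side (y = +32 mm), level with the floor pad. Between the corner cheeks both long sides are open for the fingers over 48 mm of x, down to the housing's flat top 5 mm below the pad.
- cover (a joint): angle of the blue cover about its hinge (along the bay's y), rad: 0 fully shut, parallel to the bay floor; grows as it opens. Starts wide open at 1.98 to 2.2 (2.09 is upright), limit 2.35. Stiff hinge: it stays where left (1 N at the free end moves it). A sprung catch resists from 0.11; pressed at the yellow strip it peaks at about 11 N near 0.07, then snaps below 0.02 and stays.
- cover_hinge (a point): a point on the hinge axis, mid-width, 45 mm up the slope (x) and 48 mm out (z) from the bay's origin. It turns with the cover: x points from the free end to the hinge, z out of the cover's outer face.
- cover_press (a point): middle of the yellow strip at the cover's free end, on the outer face: the place to press. Cover: plate 62 mm wide, 6 mm thick (3 mm either side of the hinge axis), reaching 100 mm from the hinge; this point is 90 mm from it. Shut, it lies at x = -45, z = +51 mm in the bay's axes. Its z points out of the outer face, its x towards the hinge.
- bottle: clear water bottle with a yellow cap, 64 across and 200 tall, standing; origin at the centre of its underside. Leave alone.
- jar: small amber glass jar, 48 across and 55 tall; origin at the centre of its underside. Leave alone.
- scraper: spatula-like print scraper with an orange handle, 190 long, lying flat on the table along its x; origin under its middle. Leave alone.

How it is judged:
By the outcome, as a careful person would: the job done as asked, in the order asked, and still so for the second after the job is handed in, with the robot touching nothing.
It also fails if it takes over 72 s, if anything falls off the work surface, if the arm or the gripper's body presses on something with over 40 N, if the wrist force passes 120 N, or if a joint passes its speed limit or range.

## Working session

There is one attempt and no reset: what is moved stays moved. The work goes in short steps, Python scripts to look and compute and a tool call to move; the robot and the scene stay as the last step left them, time stands still between calls to the robot, and variables do not carry over. Pictures are saved under pics/ and viewed, and the job is handed in when it is done.

Besides the shell and the picture viewer there is one more tool, called after "Call:" by a JSON object that holds its "fn" and its "kwargs". drive_tool: Moves the arm, as the interface text tells. Its arguments: {"type":"object","properties":{"commands":{"type":"array"},"force":{"type":"number"}},"required":["commands"]}

```bash
mkdir -p pics; ls; python3 - <<'E'
from bench import monitor, viewer, job
import cv2
print(monitor.get_obs())
for n in ["scene","side","wrist"]:
    c=viewer.calibration(n); print(n,c)
    f=viewer.grab_frame(n)
    cv2.imwrite(f"pics/{n}0.png",cv2.cvtColor(f,cv2.COLOR_RGB2BGR))
E
```

```text
pics
{'clock': 0.0, 'joints': array([ 1.00590096,  0.47779418,  0.02231328,  1.55643905, -0.01148243,
        1.10930301, -0.08309587]), 'qvel': array([-0.00010442,  0.00127682, -0.00072194, -0.0006381 , -0.00061316,
        0.00015993, -0.00067779]), 'tau': array([-1.43789093e-03, -5.96447539e+01,  1.60782795e+00, -2.81191278e+01,
        1.26418151e-02,  9.34084004e-03, -2.07858102e-05]), 'tcp_pos': array([ 0.29743575, -0.60522016,  0.20043446]), 'orientation': array([-3.05829933e+00, -7.11005591e-01,  8.55100040e-04]), 'contact_force': array([-0.39901768, -0.39412503,  0.71570707]), 'moment': array([-0.01745288, -0.02313327, -0.00224715]), 'grip_width': 0.0856709229228751}
scene {'K': array([[411.89058639,   0.        , 258.25068096],
       [  0.        , 411.89058639, 188.86826395],
       [  0.        ,   0.        ,   1.        ]]), 'R': array([[-0.27327993,  0.96190875, -0.00704605],
       [ 0.52150804,  0.1419984 , -0.84134762],
       [-0.8082991 , -0.23359799, -0.54044846]]), 't': array([ 0.13496848, -0.1987474 ,  1.65129786])}
side {'K': array([[370.59981884,   0.        , 254.94892713],
       [  0.        , 370.59981884, 192.61780259],
       [  0.        ,   0.        ,   1.        ]]), 'R': array([[ 0.71700562, -0.69671677, -0.02210627],
       [-0.49229544, -0.4836697 , -0.72367729],
       [ 0.49350597,  0.5297635 , -0.68978438]]), 't': array([-0.38686155,  0.36286214,  0.63354046])}
wrist {'K': array([[315.07976787,   0.        , 256.84608103],
       [  0.        , 315.07976787, 188.10078727],
       [  0.        ,   0.        ,   1.        ]]), 'R': array([[ 0.44185614, -0.89708536, -0.00100398],
       [-0.86570232, -0.42669144,  0.2617134 ],
       [-0.23520765, -0.11477052, -0.96514511]]), 't': array([-0.67416828, -0.03365086,  0.37811677])}
```

View pics/scene0.png

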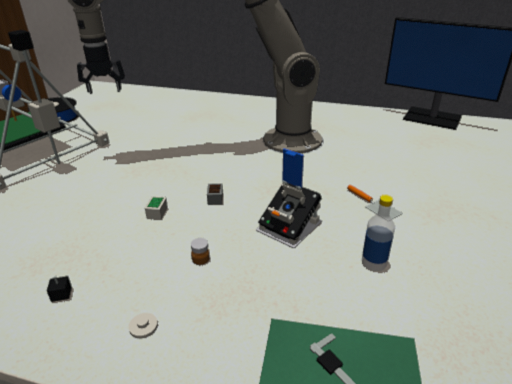

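View pics/side0.png

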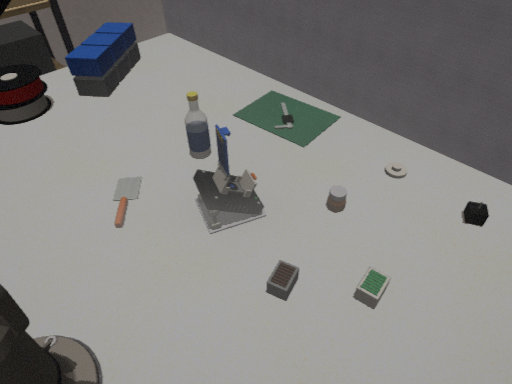

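View pics/wrist0.png

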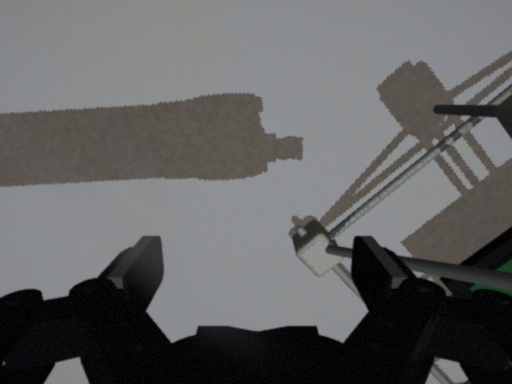

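```bash
python3 - <<'E'
import cv2
a=cv2.imread('pics/scene0.png');b=cv2.imread('pics/side0.png')
def crop(im,x,y,w,h,s,n):
    cv2.imwrite(n,cv2.resize(im[y:y+h,x:x+w],None,fx=s,fy=s,interpolation=cv2.INTER_CUBIC))
crop(a,250,140,80,110,5.4,'pics/c1.png')
crop(a,130,180,100,75,8,'pics/c2.png')
crop(b,180,110,100,120,5,'pics/c3.png')
crop(b,260,250,140,60,5.7,'pics/c4.png')
E
```

```text
(no output)
```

View pics/c1.png

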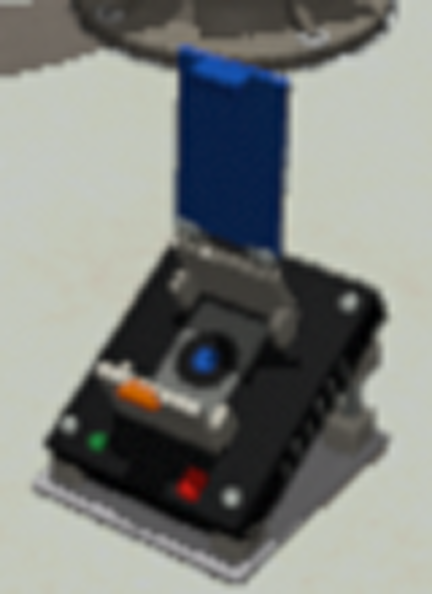

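View pics/c2.png

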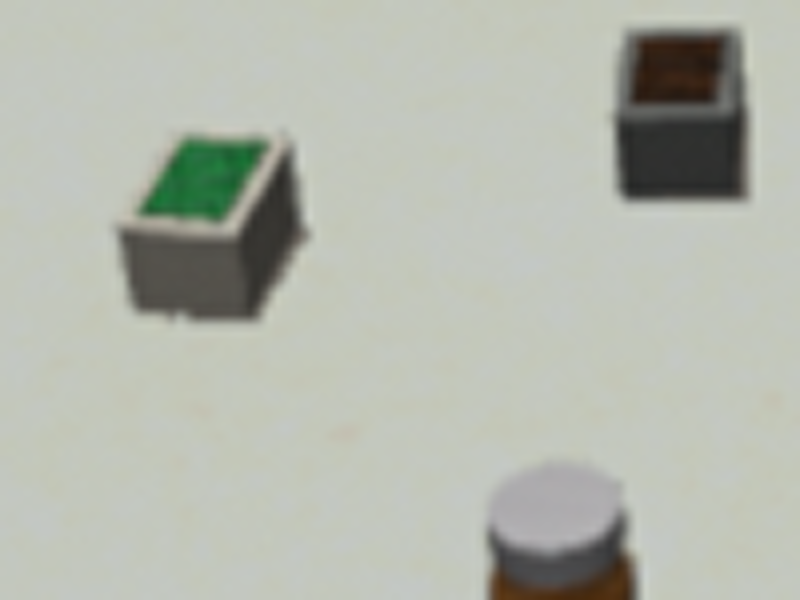

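View pics/c3.png

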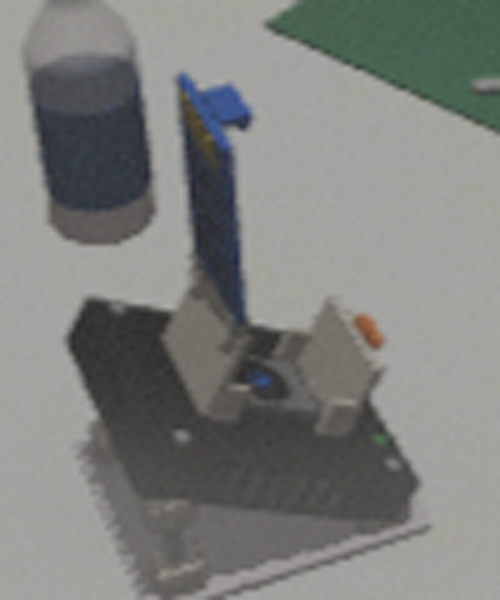

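View pics/c4.png

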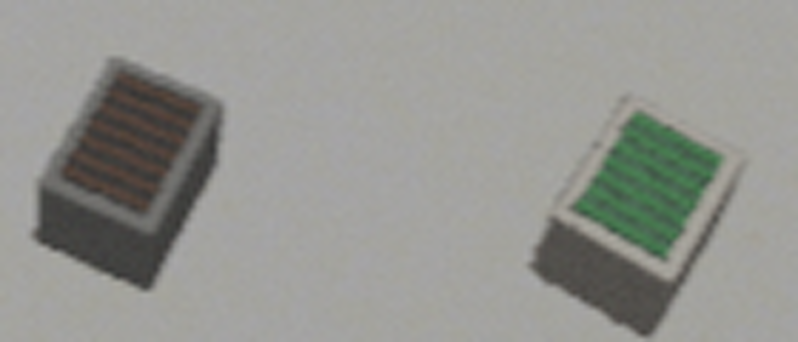

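```bash
cat > h.py <<'E'
import numpy as np, cv2, pickle
from scipy.optimize import least_squares
from scipy.spatial.transform import Rotation as Ro
from bench import monitor, viewer, job
def cam(n): 
    c=viewer.calibration(n); return c
def proj(c,X):
    p=(c['R']@np.atleast_2d(X).T).T+c['t']; q=(c['K']@p.T).T; return q[:,:2]/q[:,2:]
def onplane(c,uv,z):
    d=c['R'].T@np.linalg.inv(c['K'])@np.array([uv[0],uv[1],1.]); o=-c['R'].T@c['t']
    return o+d*(z-o[2])/d[2]
def bayT(p): # x,y,yaw(rad) ; x axis up slope
    x,y,yaw=p
    h=np.array([np.cos(yaw),np.sin(yaw),0]); s,cc=.5,np.sqrt(.75)
    X=cc*h+s*np.array([0,0,1]); Z=-s*h+cc*np.array([0,0,1]); Y=np.cross(Z,X)
    return np.column_stack([X,Y,Z]),np.array([x,y,.074])
def bayP(p,q):
    R,t=bayT(p); return (R@np.atleast_2d(q).T).T+t
E
python3 - <<'E'
from h import *
S=cam('scene');D=cam('side')
f=lambda pts,s,o:[(x/s+o[0],y/s+o[1]) for x,y in pts]
a=np.array([onplane(S,u,.04) for u in f([(118,228),(240,237),(290,135),(177,135)],8,(130,180))])
b=np.array([onplane(D,u,.04) for u in f([(625,97),(745,158),(670,278),(553,215)],5.7,(260,250))])
for n,k in(('scene',a),('side',b)):
    print(n,k.round(4).tolist(),'c',k.mean(0).round(4)); 
    for i in range(4):
        d=k[(i+1)%4]-k[i]; print(np.hypot(*d[:2]).round(4),np.degrees(np.arctan2(d[1],d[0])).round(1))
E
```

```text
scene [[0.6355, -0.2992, 0.04], [0.6289, -0.2541, 0.04], [0.5643, -0.2667, 0.04], [0.5755, -0.3077, 0.04]] c [ 0.6011 -0.2819  0.04  ]
0.0456 98.3
0.0658 -169.0
0.0425 -74.7
0.0606 8.1
side [[0.6202, -0.2618, 0.04], [0.6279, -0.3065, 0.04], [0.5679, -0.3139, 0.04], [0.5604, -0.2718, 0.04]] c [ 0.5941 -0.2885  0.04  ]
0.0453 -80.1
0.0605 -172.9
0.0428 100.1
0.0606 9.5
```

```bash
cat >> h.py <<'E'
def lines():
    L=[]
    def box(x0,x1,y0,y1,z0,z1):
        P=[(x,y,z) for x in(x0,x1) for y in(y0,y1) for z in(z0,z1)]
        return [(P[i],P[j]) for i in range(8) for j in range(i+1,8) if sum(a!=b for a,b in zip(P[i],P[j]))==1]
    L+=[((x0,y0,0.038 if x0<0 else .042),(x1,y1,.038 if x0<0 else .042)) for x0,y0,x1,y1 in[(-.036,-.03,-.036,.03),(.036,-.03,.036,.03)]]
    L+=[((sx*.036,sy*.027,.0),(sx*.036,sy*.027,.015)) for sx in(-1,1) for sy in(-1,1)]
    L+=[((sx*.036,sy*.027,.015),(sx*.024,sy*.027,.015)) for sx in(-1,1) for sy in(-1,1)]
    L+=[((-.075,-.06,-.005),(-.075,.06,-.005)),((.075,-.06,-.005),(.075,.06,-.005)),((-.075,-.06,-.005),(.075,-.06,-.005)),((-.075,.06,-.005),(.075,.06,-.005))]
    return L
def coverpts(th,q): # q: points in hinge frame (x toward hinge, z out) -> bay frame
    q=np.atleast_2d(q); c,s=np.cos(th),np.sin(th)
    # rotate so that free end (-x) lifts toward +z: rotation taking -x -> -x cos + z sin
    x=q[:,0]*c+q[:,2]*s; z=-q[:,0]*s+q[:,2]*c
    return np.column_stack([x+.045,q[:,1],z+.048])
def overlay(im,c,p,th,s,o):
    im=im.copy()
    for a,b in lines():
        u=proj(c,bayP(p,[a,b])); u=((u-o)*s).astype(int)
        cv2.line(im,tuple(map(int,u[0])),tuple(map(int,u[1])),(255,0,255),1)
    for zz in(-.003,.003):
        u=proj(c,bayP(p,coverpts(th,[(0,-.031,zz),(-.1,-.031,zz),(-.1,.031,zz),(0,.031,zz)])));u=((u-o)*s).astype(int)
        cv2.polylines(im,[u.astype(np.int32)],True,(0,255,255) if zz>0 else (0,255,0),1)
    return im
E
python3 - <<'E'
from h import *
S=cam('scene');D=cam('side')
u1=(205/5.4+250,358/5.4+140);u2=(232.4,186.2)
print(onplane(S,u1,.074),onplane(D,u2,.074))
# fit: center + cover free corners (outer/top), theta
f=lambda pts,s,o:np.array([(x/s+o[0],y/s+o[1]) for x,y in pts])
sc=f([(205,358),(288,85),(180,47)],5.4,(250,140)); sd=f([(262,381),(235,150),(180,76)],5,(180,110))
sh=f([(385,300),(45,445),(250,530)],5.4,(250,140));dh=f([(88,300),(417,500),(150,500)],5,(180,110))
def res(v):
    p=v[:3];th=v[3]
    A=bayP(p,[(0,0,0)]);C=bayP(p,coverpts(th,[(-.1,.031,0),(-.1,-.031,0)]))
    r1=proj(S,np.vstack([A,C]))-sc
    r2=proj(D,np.vstack([A,C[::-1]]))-sd
    return np.r_[r1.ravel(),r2.ravel()]
for y in(1.57,2,1.2):
    r=least_squares(res,[.6,0,y,2.1],loss='soft_l1'); print(r.x.round(4),r.cost,res(r.x).round(1))
v=least_squares(res,[.6,0,1.57,2.1],loss='soft_l1').x
np.save('bay.npy',v)
for n,c,x,y,w,h,s in(('scene',S,250,140,80,110,5.4),('side',D,180,110,100,120,5)):
    im=cv2.imread(f'pics/{n}0.png');k=cv2.resize(im[y:y+h,x:x+w],None,fx=s,fy=s,interpolation=cv2.INTER_CUBIC)
    cv2.imwrite(f'pics/o_{n}.png',overlay(k,c,v[:3],v[3],s,np.array([x,y])))
E
```

```text
[0.56362151 0.10518364 0.074     ] [0.56184888 0.10032409 0.074     ]
[ 0.5635  0.1045 -0.3382  1.8033] 1.6178807134755135 [-0.2 -0.1 -0.3  0.1 -1.   0.7 -0.6 -1.1 -0.6 -0.   0.1  0.1]
[ 0.5635  0.1045 -0.3382  1.8033] 1.6178807134735926 [-0.2 -0.1 -0.3  0.1 -1.   0.7 -0.6 -1.1 -0.6 -0.   0.1  0.1]
[ 0.5635  0.1045 -0.3382  1.8033] 1.6178807134735258 [-0.2 -0.1 -0.3  0.1 -1.   0.7 -0.6 -1.1 -0.6 -0.   0.1  0.1]
```

```bash
python3 -c "
import cv2,numpy as np
a=cv2.imread('pics/o_scene.png');b=cv2.imread('pics/o_side.png')
c=np.zeros((600,a.shape[1]+b.shape[1]-150,3),np.uint8);c[:594,:432]=a;c[:600,432:]=b[:600,:c.shape[1]-432];print(c.shape);cv2.imwrite('pics/o.png',c[:, :800])"
```

```text
(600, 782, 3)
```

View pics/o.png

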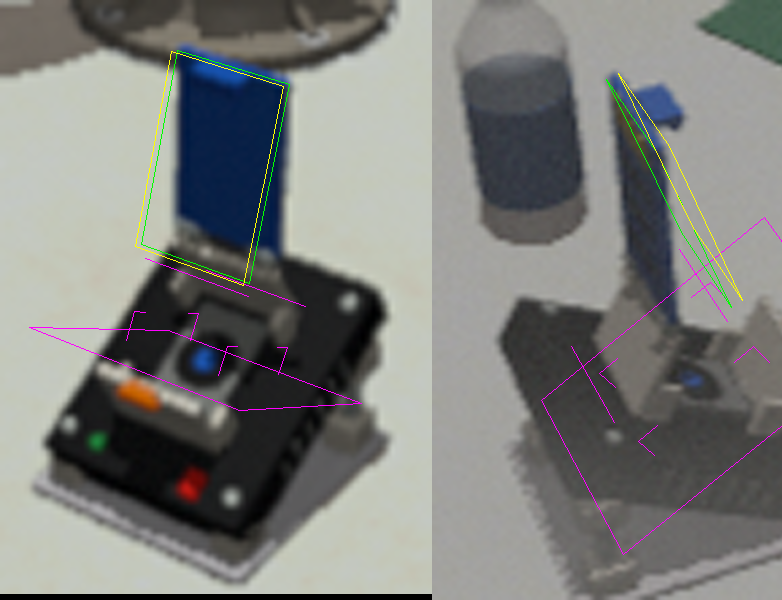

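```bash
cat > fit.py <<'E'
from h import *
S=cam('scene');D=cam('side')
f=lambda pts,s,o:np.array([(x/s+o[0],y/s+o[1]) for x,y in pts])
sc=f([(205,358),(180,47),(288,85)],5.4,(250,140)); sd=f([(262,381),(180,76),(235,150)],5,(180,110))
sh=f([(385,300),(45,445),(250,530)],5.4,(250,140));dh=f([(88,300),(417,500),(150,500)],5,(180,110))
def res(v):
    p=v[:3];th=v[3]
    A=bayP(p,[(0,0,0)]);C=bayP(p,coverpts(th,[(-.1,.031,0),(-.1,-.031,0)]))
    r1=proj(S,np.vstack([A,C]))-sc
    r2=proj(D,np.vstack([A,C[::-1]]))-sd
    return np.r_[r1.ravel(),r2.ravel()]
for y in(1.57,2,2.6):
    r=least_squares(res,[.6,0,y,2.1],loss='soft_l1'); print(r.x.round(4),r.cost,res(r.x).round(1))
v=r.x
np.save('bay.npy',v)
ims=[]
for n,c,x,y,w,h,s in(('scene',S,250,140,80,110,5.4),('side',D,190,110,73,120,5)):
    im=cv2.imread(f'pics/{n}0.png');k=cv2.resize(im[y:y+h,x:x+w],None,fx=s,fy=s,interpolation=cv2.INTER_CUBIC)
    ims.append(overlay(k,c,v[:3],v[3],s,np.array([x,y]))[:594])
cv2.imwrite('pics/o2.png',np.hstack(ims)[:,:800])
E
python3 fit.py
```

```text
[0.5633 0.1038 2.8117 2.082 ] 4.002858215654998 [-0.5 -0.1 -1.3 -0.8 -0.4 -1.5 -0.5 -1.  -0.  -1.3 -0.5 -1.5]
[0.5633 0.1038 2.8117 2.082 ] 4.002858215617924 [-0.5 -0.1 -1.3 -0.8 -0.4 -1.5 -0.5 -1.  -0.  -1.3 -0.5 -1.5]
[0.5633 0.1038 2.8117 2.082 ] 4.002858215613661 [-0.5 -0.1 -1.3 -0.8 -0.4 -1.5 -0.5 -1.  -0.  -1.3 -0.5 -1.5]
```

View pics/o2.png

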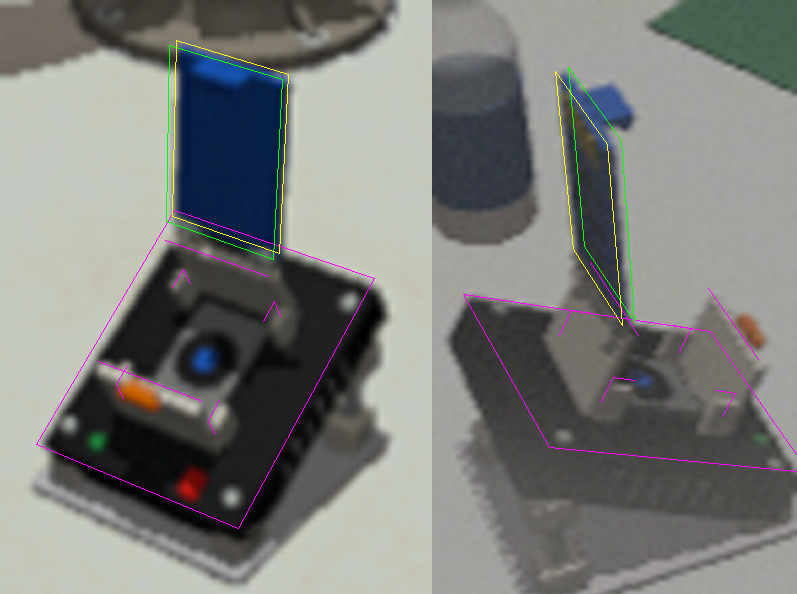

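```bash
python3 - <<'E'
from h import *
o=monitor.get_obs();R=Ro.from_rotvec(o['orientation']).as_matrix();print(R.round(3))
c=cam('wrist');C=-c['R'].T@c['t'];print('cam in tool',(R.T@(C-o['tcp_pos'])).round(4));print('cam axes in tool (rows)',(c['R']@R).round(3))
v=np.load('bay.npy');B,t=bayT(v[:3]);print(B.round(3),t)
print('hinge',bayP(v[:3],[(.045,0,.048)]),'press open',bayP(v[:3],coverpts(v[3],[(-.09,0,.003)])))
for n,u in(('scene',(200,258)),('side',(336,207))):print(onplane(cam(n),u,0))
for n,u in(('scene',(376,262)),('side',(200,155))):print(onplane(cam(n),u,0))
E
```

```text
[[ 0.897  0.441 -0.001]
 [ 0.441 -0.897  0.001]
 [-0.    -0.001 -1.   ]]
cam in tool [ 0.0671 -0.0002 -0.1726]
cam axes in tool (rows) [[ 0.001  1.    -0.001]
 [-0.965  0.001 -0.262]
 [-0.262  0.001  0.965]]
[[-0.819 -0.324  0.473]
 [ 0.281 -0.946 -0.162]
 [ 0.5    0.     0.866]] [0.5633476  0.10375522 0.074     ]
hinge [[0.54918394 0.10860556 0.13806922]] press open [[0.54739972 0.10921657 0.22809945]]
[ 0.74754359 -0.08478853  0.        ]
[ 0.74692633 -0.08674186  0.        ]
[0.64205423 0.35403912 0.        ]
[0.63614877 0.33929954 0.        ]
```

Call:
{"fn": "drive_tool", "kwargs": {"commands": [{"linear": [0.05,-0.019,0],"dr": [0,0,0],"jaw": 0},{"linear": [0.052,-0.019,0],"dr": [0,0,0],"jaw": 0},{"linear": [0.052,-0.019,0],"dr": [0,0,0],"jaw": 0},{"linear": [0.052,-0.02,0],"dr": [0,0,0],"jaw": 0},{"linear": [0.052,-0.02,0],"dr": [0,0,0],"jaw": 0},{"linear": [0.052,-0.02,0],"dr": [0,0,0],"jaw": 0},{"linear": [0.05,-0.019,0],"dr": [0,0,8],"jaw": 0},{"linear": [0.045,-0.01,0],"dr": [0,0,8],"jaw": 0}], "force": 40}}

```text
clock: 1.15
tcp_pos: [0.6042, -0.2968, 0.1972]
orientation: [-3.129, -0.25, 0.009]
contact_force: [0.3, -1.3, 0.8]
grip_width: 0.0856
```

Call:
{"fn": "drive_tool", "kwargs": {"commands": [{"linear": [0,0,0],"dr": [0,0,0],"jaw": 0}]}}

```text
clock: 1.27
tcp_pos: [0.6076, -0.2918, 0.1964]
orientation: [-3.126, -0.259, 0.007]
contact_force: [-0.9, -0.3, 0.9]
grip_width: 0.0853
```

```bash
cat > look.py <<'E'
import sys
from h import *
n,name=sys.argv[1:3]
o=monitor.get_obs();c=cam(n);f=viewer.grab_frame(n)
pickle.dump((o,c),open(f'pics/{name}.pkl','wb'))
cv2.imwrite(f'pics/{name}.png',cv2.cvtColor(f,cv2.COLOR_RGB2BGR))
R=Ro.from_rotvec(o['orientation']).as_matrix()
print(o['clock'],o['tcp_pos'].round(4),R.round(3).tolist(),o['contact_force'].round(1),o['grip_width'].round(4))
E
python3 look.py wrist w1
```

```text
Traceback (most recent call last):
  File "look.py", line 8, in <module>
    print(o['clock'],o['tcp_pos'].round(4),R.round(3).tolist(),o['contact_force'].round(1),o['grip_width'].round(4))
                                                                                           ^^^^^^^^^^^^^^^^^^^^^
AttributeError: 'float' object has no attribute 'round'
```

View pics/w1.png

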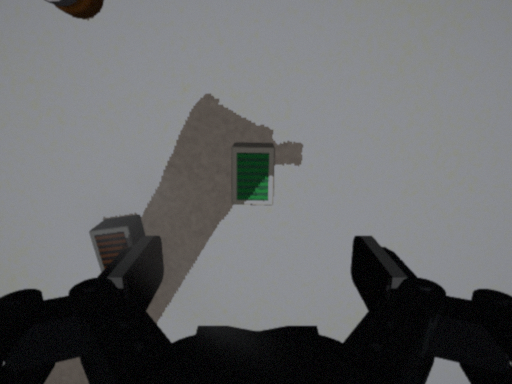

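```bash
sed -i "s/o\['grip_width'\].round(4)/round(o['grip_width'],4)/" look.py; python3 -c "
import cv2
a=cv2.imread('pics/w1.png')[135:215,215:290];cv2.imwrite('pics/w1c.png',cv2.resize(a,None,fx=7,fy=7,interpolation=cv2.INTER_CUBIC))"
```

```text
(no output)
```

View pics/w1c.png

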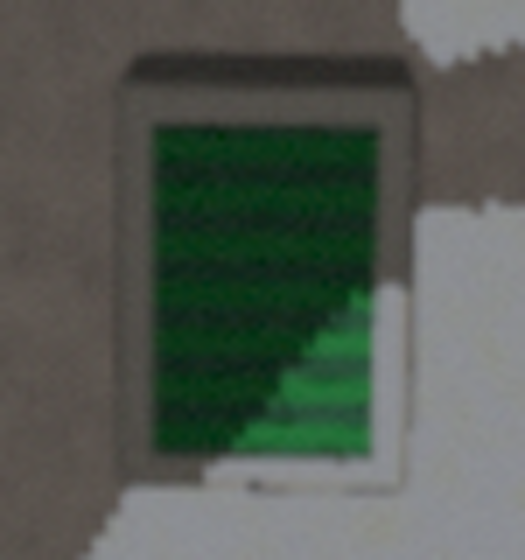

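Top-face corners in the enlarged crop: (122,84), (410,86), (405,490), (124,487).

```bash
python3 - <<'E'
from h import *
o,c=pickle.load(open('pics/w1.pkl','rb'))
P=np.array([onplane(c,(x/7+215-.43,y/7+135-.43),.04) for x,y in[(122,84),(410,86),(405,490),(124,487)]])
ctr=P.mean(0);l1=P[0]-P[3];l2=P[1]-P[2];
print(P.round(4),ctr,[np.hypot(*k[:2]) for k in(l1,l2,P[1]-P[0],P[2]-P[3])],[np.degrees(np.arctan2(k[1],k[0])) for k in(l1,l2)])
n=monitor.get_obs();R=Ro.from_rotvec(n['orientation']).as_matrix();print(n['tcp_pos'],np.degrees(np.arctan2(R[1,0],R[0,0])),R.round(3))
print('tool shift',R.T@(np.r_[ctr[:2],.004]-n['tcp_pos']))
E
```

```text
[[ 0.625  -0.2616  0.04  ]
 [ 0.6318 -0.304   0.04  ]
 [ 0.5693 -0.3146  0.04  ]
 [ 0.5624 -0.2711  0.04  ]] [ 0.59715043 -0.28782216  0.04      ] [np.float64(0.0632727459853618), np.float64(0.06342567474364566), np.float64(0.04297198446504845), np.float64(0.04407193452283895)] [np.float64(8.61584749255148), np.float64(9.610587984028959)]
[ 0.60560874 -0.29408937  0.19642998] 9.393931731378625 [[ 0.987  0.163 -0.006]
 [ 0.163 -0.987  0.003]
 [-0.006 -0.004 -1.   ]]
tool shift [-0.00618058 -0.00682104  0.19249777]
```

Call:
{"fn": "drive_tool", "kwargs": {"commands": [{"linear": [-0.006,-0.007,0.04],"dr": [0,0,0],"jaw": 0},{"linear": [0,0,0.05],"dr": [0,0,0],"jaw": 0},{"linear": [0,0,0.03],"dr": [0,0,0],"jaw": 0},{"linear": [0,0,0],"dr": [0,0,0],"jaw": 0}]}}

```text
clock: 1.82
tcp_pos: [0.593, -0.2946, 0.0743]
orientation: [3.131, 0.251, -0.012]
contact_force: [-0.1, -0.2, 0.5]
grip_width: 0.0853
```

```bash
cat > to.py <<'E'
import sys
from h import *
n=monitor.get_obs();R=Ro.from_rotvec(n['orientation']).as_matrix()
print('shift mm',(R.T@(np.array(list(map(float,sys.argv[1:4])))-n['tcp_pos'])*1e3).round(1),'tcp',n['tcp_pos'].round(4),'clk',n['clock'],'x',R[:,0].round(3),'z',R[:,2].round(3),'F',n['contact_force'].round(1),'w',round(n['grip_width'],4))
E
python3 to.py .5972 -.2878 .004
```

```text
shift mm [ 5.8 -6.  70.2] tcp [ 0.593  -0.2946  0.0743] clk 1.825 x [ 0.987  0.159 -0.008] z [-0.008 -0.001 -1.   ] F [-0.1 -0.2  0.5] w 0.0853
```

Call:
{"fn": "drive_tool", "kwargs": {"commands": [{"linear": [0.006,-0.006,0.03],"dr": [0,0.4,0],"jaw": 0},{"linear": [0,0,0.02],"dr": [0,0,0],"jaw": 0},{"linear": [0,0,0],"dr": [0,0,0],"jaw": 0}]}}

```text
clock: 2.2
tcp_pos: [0.5982, -0.2925, 0.0273]
orientation: [3.128, 0.246, 0.005]
contact_force: [-0.7, -0.1, 0.0]
grip_width: 0.0855
```

```bash
python3 to.py .5972 -.2878 .004
```

```text
shift mm [-0.3 -4.9 23.3] tcp [ 0.5982 -0.2925  0.0273] clk 2.2 x [0.988 0.156 0.003] z [ 0.003 -0.004 -1.   ] F [-0.7 -0.1  0. ] w 0.0855
```

Call:
{"fn": "drive_tool", "kwargs": {"commands": [{"linear": [0,-0.005,0.012],"dr": [0,0,0.4],"jaw": 0},{"linear": [0,0,0.008],"dr": [0,0,0],"jaw": 0},{"linear": [0,0,0],"dr": [0,0,0],"jaw": 0}]}}

```text
clock: 2.58
tcp_pos: [0.5989, -0.2889, 0.0089]
orientation: [3.127, 0.233, 0.01]
contact_force: [0.3, -1.0, -0.5]
grip_width: 0.0855
```

```bash
python3 to.py .5972 -.2878 .004; python3 look.py wrist w2
```

```text
shift mm [-1.6 -1.4  4.8] tcp [ 0.5989 -0.2889  0.0089] clk 2.575 x [0.989 0.148 0.006] z [ 0.007 -0.006 -1.   ] F [ 0.3 -1.  -0.5] w 0.0855
2.575 [ 0.5989 -0.2889  0.0089] [[0.989, 0.148, 0.007], [0.148, -0.989, -0.006], [0.006, 0.007, -1.0]] [ 0.3 -1.  -0.5] 0.0855
```

View pics/w2.png

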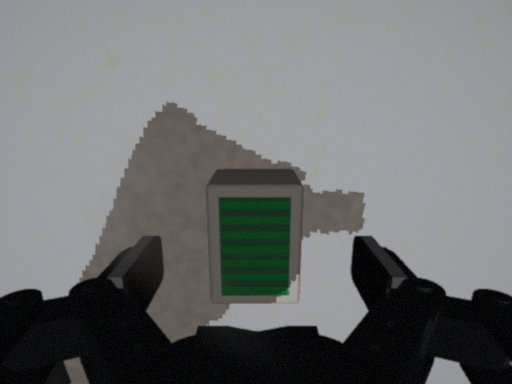

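Call:
{"fn": "drive_tool", "kwargs": {"commands": [{"linear": [-0.001,-0.001,0.004],"dr": [0.3,-0.4,-0.7],"jaw": 0},{"linear": [0,0,0],"dr": [0,0,0],"jaw": 0.5},{"linear": [0,0,0],"dr": [0,0,0],"jaw": 1},{"linear": [0,0,0],"dr": [0,0,0],"jaw": 1},{"linear": [0,0,0],"dr": [0,0,0],"jaw": 1},{"linear": [0,0,0],"dr": [0,0,0],"jaw": 1}], "force": 40}}

```text
clock: 3.38
tcp_pos: [0.5988, -0.2883, 0.0061]
orientation: [3.129, 0.254, 0.001]
contact_force: [0.3, 0.3, 0.4]
grip_width: 0.0438
```

```bash
python3 to.py .5972 -.2878 .004
```

```text
shift mm [-1.5 -0.8  2.1] tcp [ 0.5988 -0.2883  0.0061] clk 3.375 x [0.987 0.161 0.   ] z [ 0.001 -0.002 -1.   ] F [0.3 0.3 0.4] w 0.0438
```

Call:
{"fn": "drive_tool", "kwargs": {"commands": [{"linear": [0,0,-0.05],"dr": [0,0,0],"jaw": 1},{"linear": [0,0,-0.06],"dr": [0,0,9],"jaw": 1},{"linear": [0,0,-0.06],"dr": [0,0,9.5],"jaw": 1},{"linear": [0,0,-0.06],"dr": [0,0,9.5],"jaw": 1},{"linear": [-0.025,-0.05,-0.05],"dr": [0,0,0],"jaw": 1},{"linear": [-0.025,-0.05,-0.02],"dr": [0,0,0],"jaw": 1}]}}

```text
clock: 4.12
tcp_pos: [0.5837, -0.1895, 0.3012]
orientation: [3.092, -0.551, -0.01]
contact_force: [1.3, 1.0, -1.2]
grip_width: 0.0435
```

```bash
python3 to.py .5 .12 .31
```

```text
shift mm [-185.5 -261.6   -8.3] tcp [ 0.5837 -0.1895  0.3012] clk 4.125 x [ 0.938 -0.345 -0.006] z [-0.007 -0.    -1.   ] F [ 1.3  1.  -1.2] w 0.0435
```

Call:
{"fn": "drive_tool", "kwargs": {"commands": [{"linear": [-0.033,-0.046,-0.005],"dr": [0,0,0],"jaw": 1},{"linear": [-0.033,-0.046,-0.005],"dr": [0,0,0],"jaw": 1},{"linear": [-0.033,-0.046,0],"dr": [0,0,0],"jaw": 1},{"linear": [-0.033,-0.046,0],"dr": [0,0,0],"jaw": 1},{"linear": [-0.033,-0.046,0],"dr": [0,0,0],"jaw": 1},{"linear": [-0.01,-0.02,0],"dr": [0,0,0],"jaw": 1},{"linear": [0,0,0],"dr": [0,0,0],"jaw": 1}]}}

```text
clock: 5.0
tcp_pos: [0.5008, 0.1196, 0.3134]
orientation: [-3.095, 0.537, 0.003]
contact_force: [0.4, -0.6, -1.0]
grip_width: 0.0436
```

```bash
python3 look.py wrist w3
```

```text
5.0 [0.5008 0.1196 0.3134] [[0.942, -0.337, -0.002], [-0.337, -0.942, 0.0], [-0.002, 0.0, -1.0]] [ 0.4 -0.6 -1. ] 0.0436
```

View pics/w3.png

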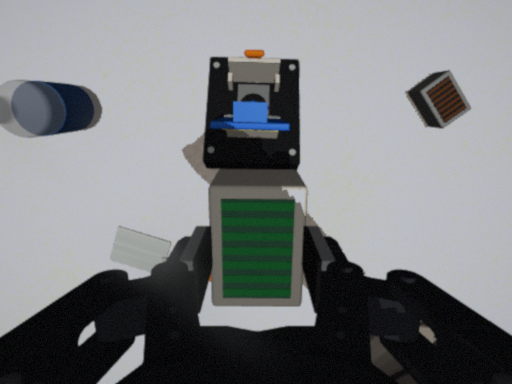

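```bash
python3 - <<'E'
from h import *
o,c=pickle.load(open('pics/w3.pkl','rb'))
im=cv2.imread('pics/w3.png');x,y,w,h,s=195,40,120,140,4.2
k=cv2.resize(im[y:y+h,x:x+w],None,fx=s,fy=s,interpolation=cv2.INTER_CUBIC)
v=np.load('bay.npy')
cv2.imwrite('pics/w3a.png',k);cv2.imwrite('pics/w3o.png',overlay(k,c,v[:3],v[3],s,np.array([x,y])))
E
```

```text
(no output)
```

View pics/w3a.png

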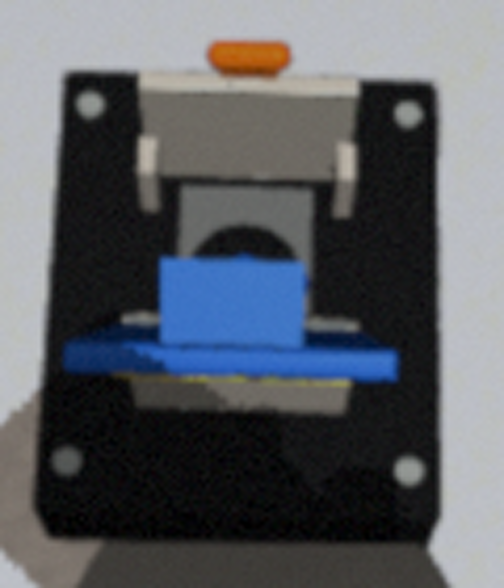

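View pics/w3o.png

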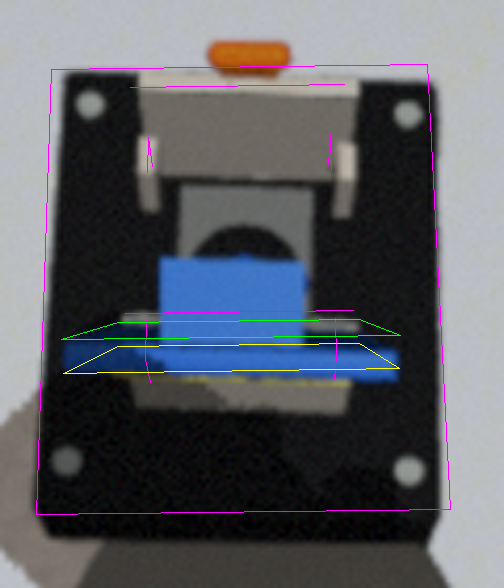

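```bash
cat > fit3.py <<'E'
from h import *
o,c=pickle.load(open('pics/w3.pkl','rb'))
x,y,w,h,s=195,40,120,140,4.2
px=lambda q:np.array(q)/s+np.array([x,y])+(.5/s-.5)
bp=np.array([(-.024,-.027,.015),(-.024,.027,.015),(-.036,-.027,.015),(-.036,.027,.015)])
bu=px([(157,174),(336,180),(157,137),(337,142)])
cq=np.array([(-.1,-.031,.003),(-.1,.031,.003),(-.1,-.031,-.003),(-.1,.031,-.003)]);cu=px([(64,374),(398,382),(66,345),(397,352)])
# lines: only row constraint
lq=np.array([(-.036,-.0325,.038),(-.036,.0325,.038),(.036,-.0325,.042),(.036,.0325,.042)]);lu=px([(140,93),(358,97),(122,314),(358,321)])
def res(v):
    p=v[:3]
    return np.r_[(proj(c,bayP(p,bp))-bu).ravel(),(proj(c,bayP(p,coverpts(v[3],cq)))-cu).ravel(),(proj(c,bayP(p,lq))-lu)[:,1]]
r=least_squares(res,np.load('bay.npy'),loss='soft_l1')
print(r.x.round(4),np.degrees(r.x[2]),(res(r.x)).round(1))
np.save('bay3.npy',r.x)
im=cv2.imread('pics/w3.png')
k=cv2.resize(im[y:y+h,x:x+w],None,fx=s,fy=s,interpolation=cv2.INTER_CUBIC)
cv2.imwrite('pics/w3p.png',overlay(k,c,r.x[:3],r.x[3],s,np.array([x,y])))
E
python3 fit3.py
```

```text
[0.5622 0.1038 2.7737 2.0844] 158.92037119149398 [-0.7  0.2  0.4 -0.1 -0.2  0.5  0.2  0.5 -0.1  0.4  0.2  0.5 -0.7 -0.6
  0.9 -0.2 -1.1 -0.5  0.2  0.1]
```

View pics/w3p.png

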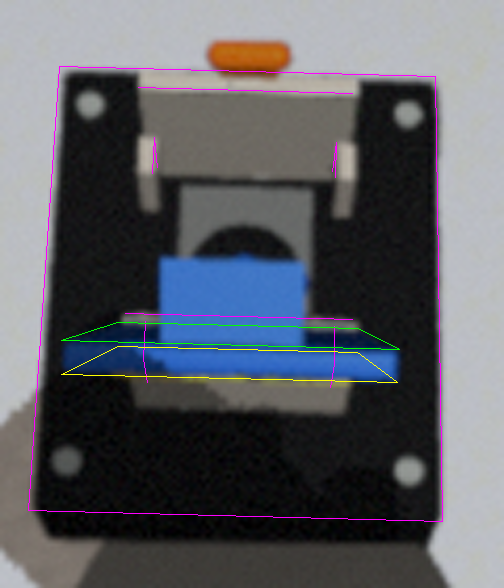

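```bash
cat > goto.py <<'E'
import sys
from h import *
# args: d_mm [dx_mm dy_mm]: cassette target in bay axes relative to seat
v=np.load('bay3.npy');B,t=bayT(v[:3]);Rt=np.column_stack([-B[:,0],B[:,1],-B[:,2]])
off=np.array([-.0014,.0003,-.014])
a=[float(q)/1e3 for q in sys.argv[1:]]+[0,0]
seat=bayP(v[:3],[(a[1],a[2],.02+a[0])])[0]
T=seat-Rt@off
n=monitor.get_obs();R=Ro.from_rotvec(n['orientation']).as_matrix()
print('T',T.round(4),'tcp',n['tcp_pos'].round(4),'clk',n['clock'],'F',n['contact_force'].round(1),'w',round(n['grip_width'],4))
print('shift now-axes mm',(R.T@(T-n['tcp_pos'])*1e3).round(1),'target axes',(Rt.T@(T-n['tcp_pos'])*1e3).round(1),'rot deg(tool)',np.degrees(Ro.from_matrix(R.T@Rt).as_rotvec()).round(2))
print('cassette rel seat, bay axes mm',(B.T@(n['tcp_pos']+R@off-bayP(v[:3],[(0,0,.02)])[0])*1e3).round(1))
E
python3 goto.py 100
```

```text
T [0.6129 0.0846 0.1651] tcp [0.5011 0.1184 0.3134] clk 5.05 F [ 0.5  0.8 -1.4] w 0.0433
shift now-axes mm [116.9  -6.2 148. ] target axes [175.   -8.7  70.2] rot deg(tool) [  0.38 -29.89   1.25]
cassette rel seat, bay axes mm [181.7   8.8 167.6]
```

Call:
{"fn": "drive_tool", "kwargs": {"commands": [{"linear": [0.06,-0.003,0],"dr": [0,0,0.6],"jaw": 1},{"linear": [0.05,-0.003,0],"dr": [0.2,0,0.6],"jaw": 1},{"linear": [0.01,0,0],"dr": [0,-10,0],"jaw": 1},{"linear": [0,0,0],"dr": [0,-10,0],"jaw": 1},{"linear": [0,0,0],"dr": [0,-9,0],"jaw": 1},{"linear": [0,0,0],"dr": [0,0,0],"jaw": 1}]}}

```text
clock: 5.8
tcp_pos: [0.6201, 0.0683, 0.3098]
orientation: [-2.895, 0.556, 0.774]
contact_force: [0.5, 0.5, -1.8]
grip_width: 0.0434
```

```bash
python3 goto.py 100
```

```text
T [0.6129 0.0846 0.1651] tcp [0.6201 0.0683 0.3098] clk 5.8 F [ 0.5  0.5 -1.8] w 0.0434
shift now-axes mm [ 61.1 -13.  131.7] target axes [ 61.5 -12.6 131.6] rot deg(tool) [-0.13 -0.11 -0.63]
cassette rel seat, bay axes mm [ 61.5  12.6 231.6]
```

Call:
{"fn": "drive_tool", "kwargs": {"commands": [{"linear": [0.058,-0.012,0.01],"dr": [0,0,-0.5],"jaw": 1},{"linear": [0.005,-0.001,0.045],"dr": [0,0,0],"jaw": 1},{"linear": [0,0,0.05],"dr": [0,0,0],"jaw": 1},{"linear": [0,0,0.02],"dr": [0,0,0],"jaw": 1},{"linear": [0,0,0],"dr": [0,0,0],"jaw": 1}]}}

```text
clock: 6.42
tcp_pos: [0.6186, 0.0769, 0.1673]
orientation: [-2.901, 0.554, 0.752]
contact_force: [-0.3, 1.0, -0.7]
grip_width: 0.0439
```

```bash
python3 goto.py 60
```

```text
T [0.5942 0.0918 0.1305] tcp [0.6186 0.0769 0.1673] clk 6.425 F [-0.3  1.  -0.7] w 0.0439
shift now-axes mm [-6.7 -4.9 45.9] target axes [-5.9 -5.1 46. ] rot deg(tool) [-0.23 -0.95 -0.46]
cassette rel seat, bay axes mm [ -5.7   5.2 106. ]
```

Call:
{"fn": "drive_tool", "kwargs": {"commands": [{"linear": [-0.005,-0.005,0.025],"dr": [0,-0.8,-0.4],"jaw": 1},{"linear": [0,0,0.018],"dr": [0,0,0],"jaw": 1},{"linear": [0,0,0],"dr": [0,0,0],"jaw": 1},{"linear": [0,0,0],"dr": [0,0,0],"jaw": 1}]}}

```text
clock: 6.92
tcp_pos: [0.6021, 0.0883, 0.1391]
orientation: [-2.898, 0.545, 0.745]
contact_force: [1.0, -0.8, -0.9]
grip_width: 0.0435
```

```bash
python3 goto.py 40; python3 look.py wrist w4; python3 look.py side s4;python3 -c "
import cv2
a=cv2.imread('pics/s4.png')[90:230,170:300];cv2.imwrite('pics/s4c.png',cv2.resize(a,None,fx=4.2,fy=4.2,interpolation=cv2.INTER_CUBIC))"
```

```text
T [0.5849 0.0954 0.1131] tcp [0.6021 0.0883 0.1391] clk 6.925 F [ 1.  -0.8 -0.9] w 0.0435
shift now-axes mm [-3.7 -0.2 31.8] target axes [-3.1 -0.5 31.8] rot deg(tool) [-0.53 -1.1  -0.07]
cassette rel seat, bay axes mm [-2.9  0.6 71.8]
6.925 [0.6021 0.0883 0.1391] [[0.816, -0.365, -0.448], [-0.316, -0.931, 0.182], [-0.483, -0.007, -0.875]] [ 1.  -0.8 -0.9] 0.0435
6.975 [0.6021 0.0882 0.1391] [[0.816, -0.365, -0.448], [-0.316, -0.931, 0.182], [-0.483, -0.007, -0.875]] [-0.1 -0.2 -1. ] 0.0434
```

View pics/w4.png

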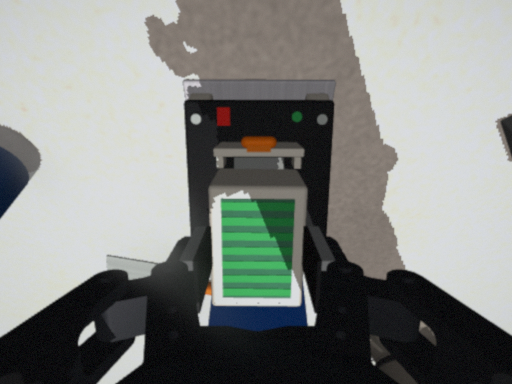

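View pics/s4c.png

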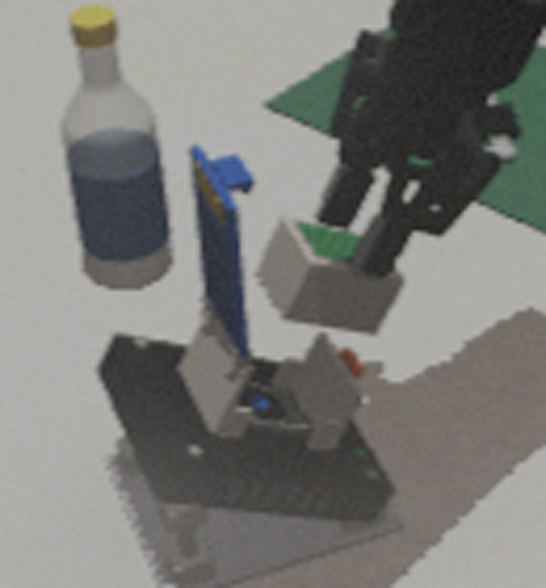

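Call:
{"fn": "drive_tool", "kwargs": {"commands": [{"linear": [-0.003,0,0.02],"dr": [-0.5,-1.1,0],"jaw": 1},{"linear": [-0.001,0,0.012],"dr": [0,0,0],"jaw": 1},{"linear": [0,0,0],"dr": [0,0,0],"jaw": 1},{"linear": [0,0,0],"dr": [0,0,0],"jaw": 1}]}}

```text
clock: 7.52
tcp_pos: [0.5829, 0.0958, 0.1109]
orientation: [-2.896, 0.541, 0.78]
contact_force: [-0.3, 1.0, 0.7]
grip_width: 0.0438
```

```bash
python3 goto.py 25
```

```text
T [0.5779 0.0981 0.1001] tcp [0.5829 0.0958 0.1109] clk 7.525 F [-0.3  1.   0.7] w 0.0438
shift now-axes mm [ 0.7 -0.3 12.1] target axes [ 0.7 -0.3 12.1] rot deg(tool) [ 0.02  0.12 -0.08]
cassette rel seat, bay axes mm [ 0.6  0.3 37.1]
```

Call:
{"fn": "drive_tool", "kwargs": {"commands": [{"linear": [0,0,0.012],"dr": [0,0,0],"jaw": 1},{"linear": [0,0,0.008],"dr": [0,0,0],"jaw": 1},{"linear": [0,0,0],"dr": [0,0,0],"jaw": 1}]}}

```text
clock: 7.9
tcp_pos: [0.573, 0.0996, 0.0925]
orientation: [-2.896, 0.541, 0.779]
contact_force: [-0.3, 0.2, -1.1]
grip_width: 0.0434
```

```bash
python3 goto.py 2
```

```text
T [0.5672 0.1023 0.0802] tcp [0.573  0.0996 0.0925] clk 7.9 F [-0.3  0.2 -1.1] w 0.0434
shift now-axes mm [ 0.6 -0.4 13.8] target axes [ 0.6 -0.4 13.8] rot deg(tool) [ 0.01  0.1  -0.08]
cassette rel seat, bay axes mm [ 0.6  0.4 15.8]
```

Call:
{"fn": "drive_tool", "kwargs": {"commands": [{"linear": [0,0,0.008],"dr": [0,0,0],"jaw": 1},{"linear": [0,0,0.005],"dr": [0,0,0],"jaw": 1},{"linear": [0,0,0],"dr": [0,0,0],"jaw": 1}]}}

```text
clock: 8.28
tcp_pos: [0.5667, 0.1021, 0.0806]
orientation: [-2.896, 0.541, 0.778]
contact_force: [0.5, 0.4, -1.7]
grip_width: 0.0436
```

```bash
python3 goto.py 0
```

```text
T [0.5662 0.1026 0.0785] tcp [0.5667 0.1021 0.0806] clk 8.275 F [ 0.5  0.4 -1.7] w 0.0436
shift now-axes mm [ 0.5 -0.3  2.1] target axes [ 0.5 -0.3  2.1] rot deg(tool) [-0.    0.08 -0.08]
cassette rel seat, bay axes mm [0.5 0.3 2.1]
```

Nearly seated; easing down until touch.

Call:
{"fn": "drive_tool", "kwargs": {"commands": [{"linear": [0,0,0.0015],"dr": [0,0,0],"jaw": 1},{"linear": [0,0,0],"dr": [0,0,0],"jaw": 1}]}}

```text
clock: 8.52
tcp_pos: [0.5662, 0.1023, 0.0794]
orientation: [-2.896, 0.541, 0.778]
contact_force: [0.1, -1.1, -1.4]
grip_width: 0.0437
```

```bash
python3 goto.py 0
```

```text
T [0.5662 0.1026 0.0785] tcp [0.5662 0.1023 0.0794] clk 8.525 F [ 0.1 -1.1 -1.4] w 0.0437
shift now-axes mm [ 0.3 -0.3  0.8] target axes [ 0.3 -0.3  0.8] rot deg(tool) [-0.01  0.05 -0.09]
cassette rel seat, bay axes mm [0.3 0.3 0.8]
```

Call:
{"fn": "drive_tool", "kwargs": {"commands": [{"linear": [0,0,0.0015],"dr": [0,0,0],"jaw": 1},{"linear": [0,0,0],"dr": [0,0,0],"jaw": 1}]}}

```text
clock: 8.78
tcp_pos: [0.5662, 0.1025, 0.0784]
orientation: [-2.896, 0.541, 0.775]
contact_force: [0.5, 0.8, -1.6]
grip_width: 0.0434
```

```bash
python3 goto.py 0
```

```text
T [0.5662 0.1026 0.0785] tcp [0.5662 0.1025 0.0784] clk 8.775 F [ 0.5  0.8 -1.6] w 0.0434
shift now-axes mm [-0.  -0.1 -0.1] target axes [-0.  -0.1 -0.1] rot deg(tool) [-0.04 -0.02 -0.09]
cassette rel seat, bay axes mm [-0.   0.1 -0.1]
```

Call:
{"fn": "drive_tool", "kwargs": {"commands": [{"linear": [0,0,0.0015],"dr": [0,0,0],"jaw": 1},{"linear": [0,0,0],"dr": [0,0,0],"jaw": 1}]}}

```text
clock: 9.02
tcp_pos: [0.5664, 0.1025, 0.0783]
orientation: [-2.896, 0.542, 0.773]
contact_force: [-0.5, 0.1, -0.7]
grip_width: 0.0435
```

```bash
python3 goto.py 0; python3 look.py side s5;python3 -c "
import cv2
a=cv2.imread('pics/s5.png')[90:230,170:300];cv2.imwrite('pics/s5c.png',cv2.resize(a,None,fx=4.2,fy=4.2,interpolation=cv2.INTER_CUBIC))"
```

```text
T [0.5662 0.1026 0.0785] tcp [0.5664 0.1025 0.0783] clk 9.025 F [-0.5  0.1 -0.7] w 0.0435
shift now-axes mm [-0.2 -0.1 -0. ] target axes [-0.2 -0.1 -0. ] rot deg(tool) [-0.09 -0.11 -0.09]
cassette rel seat, bay axes mm [-0.2  0.1 -0. ]
9.025 [0.5664 0.1025 0.0783] [[0.808, -0.362, -0.464], [-0.313, -0.932, 0.181], [-0.498, -0.001, -0.867]] [-0.5  0.1 -0.7] 0.0435
```

View pics/s5c.png

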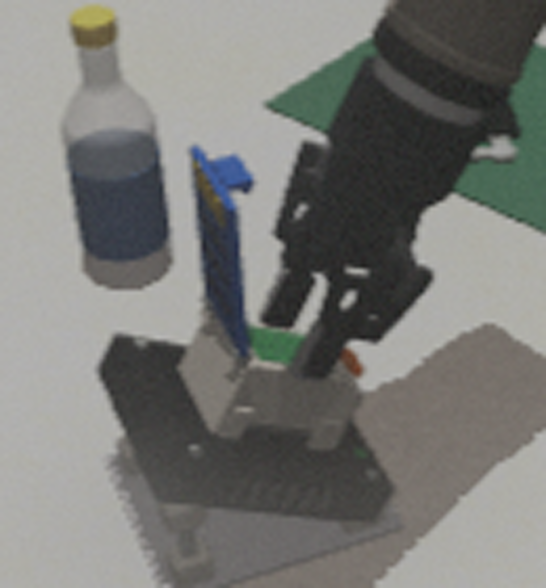

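Call:
{"fn": "drive_tool", "kwargs": {"commands": [{"linear": [0,0,0],"dr": [0,0,0],"jaw": 0.4},{"linear": [0,0,0],"dr": [0,0,0],"jaw": 0.15},{"linear": [0,0,0],"dr": [0,0,0],"jaw": 0.15},{"linear": [0,0,0],"dr": [0,0,0],"jaw": 0.15}]}}

```text
clock: 9.57
tcp_pos: [0.5657, 0.1029, 0.0779]
orientation: [-2.896, 0.541, 0.775]
contact_force: [-0.1, 0.2, 0.2]
grip_width: 0.0725
```

Call:
{"fn": "drive_tool", "kwargs": {"commands": [{"linear": [0,0,-0.02],"dr": [0,0,0],"jaw": 0.15},{"linear": [0,0,-0.04],"dr": [0,0,0],"jaw": 0.15},{"linear": [0,0,-0.06],"dr": [0,0,0],"jaw": 0.15},{"linear": [0,0,-0.03],"dr": [0,0,0],"jaw": 0.15},{"linear": [0,0,0],"dr": [0,0,0],"jaw": 0.15}]}}

```text
clock: 10.2
tcp_pos: [0.6362, 0.0753, 0.2104]
orientation: [-2.896, 0.54, 0.78]
contact_force: [0.0, 0.4, -0.5]
grip_width: 0.0721
```

```bash
python3 look.py wrist w6; python3 goto.py 100
```

```text
10.2 [0.6362 0.0753 0.2104] [[0.807, -0.36, -0.469], [-0.312, -0.933, 0.18], [-0.502, 0.001, -0.865]] [ 0.   0.4 -0.5] 0.0721
T [0.6129 0.0846 0.1651] tcp [0.6352 0.0756 0.2093] clk 10.25 F [-0.6 -0.4 -0.4] w 0.0726
shift now-axes mm [ 1.5 -0.5 50.3] target axes [ 1.3 -0.4 50.3] rot deg(tool) [ 0.08  0.26 -0.06]
cassette rel seat, bay axes mm [  1.2   0.4 150.3]
```

View pics/w6.png

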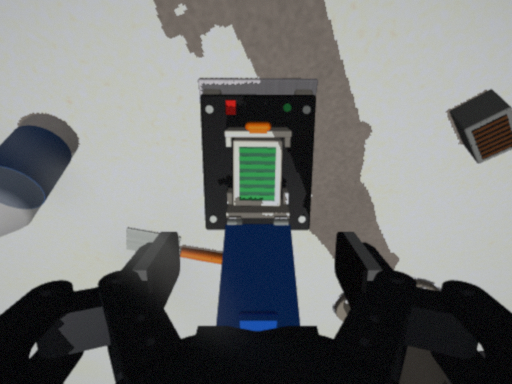

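```bash
cat > plan.py <<'E'
import sys
from h import *
# args: u_mm w_mm beta_deg ; u outward from hinge, w world z
v=np.load('bay3.npy');B,t=bayT(v[:3]);H=bayP(v[:3],[(.045,0,.048)])[0]
hout=-np.array([np.cos(v[2]),np.sin(v[2]),0]);Y=B[:,1];up=np.array([0,0,1.])
n=monitor.get_obs();R=Ro.from_rotvec(n['orientation']).as_matrix()
d=n['tcp_pos']-H
print('now u %.1f w %.1f lat %.1f'%(d@hout*1e3,n['tcp_pos'][2]*1e3,d@Y*1e3),'beta %.1f'%np.degrees(np.arctan2(-R[:,2]@hout,-R[:,2]@up)),'clk',round(n['clock'],2),'F out,lat,up',[round(float(n['contact_force']@k),1) for k in(hout,Y,up)],'w',round(n['grip_width'],3))
a=list(map(float,sys.argv[1:]))
for i in range(0,len(a),3):
    u,w,b=a[i:i+3];b=np.radians(b)
    z=-(np.sin(b)*hout+np.cos(b)*up);Rt=np.column_stack([np.cross(Y,z),Y,z])
    T=np.r_[(H+hout*u/1e3)[:2],w/1e3]
    print('->',a[i:i+3],'shift',(R.T@(T-n['tcp_pos'])*1e3).round(1),'rot',np.degrees(Ro.from_matrix(R.T@Rt).as_rotvec()).round(2),'shift in target axes',(Rt.T@(T-n['tcp_pos'])*1e3).round(1))
def wp(phi,b,r): # tip lead corner contact at r on outer face
    phi,b=np.radians(phi),np.radians(b);e=np.array([np.cos(phi),np.sin(phi)]);nn=np.array([-np.sin(phi),np.cos(phi)])
    c=r*e+3*nn; ax=np.array([np.cos(b),-np.sin(b)])
    cc=[c-11*ax,c+11*ax]
    return cc
if len(a)==0:
    for ph,b in((89,0),(75,0),(60,0),(45,0),(30,5),(15,12),(0,20),(-15,28),(-25,30),(-30,30)):
        k=wp(ph,b,88)[0 if ph+b>2 else 1] if abs(ph+b)>3 else sum(wp(ph,b,88))/2
        print(ph,b,'u %.0f w %.0f'%(k[0],k[1]+H[2]*1e3))
E
python3 plan.py; python3 plan.py -50 295 0
```

```text
now u 93.2 w 209.3 lat 0.1 beta 30.3 clk 10.25 F out,lat,up [-0.4, 0.6, -0.4] w 0.073
89 0 u -12 w 226
75 0 u 9 w 224
60 0 u 30 w 216
45 0 u 49 w 202
30 5 u 64 w 186
15 12 u 73 w 166
0 20 u 78 w 145
-15 28 u 76 w 123
-25 30 u 71 w 109
-30 30 u 78 w 97
now u 93.2 w 209.3 lat 0.1 beta 30.3 clk 10.25 F out,lat,up [-0.4, 0.6, -0.4] w 0.073
-> [-50.0, 295.0, 0.0] shift [-1.669e+02  1.000e-01 -1.900e+00] rot [ 0.09 30.26 -0.04] shift in target axes [-1.432e+02 -1.000e-01 -8.570e+01]
```

Call:
{"fn": "drive_tool", "kwargs": {"commands": [{"linear": [0,0,-0.05],"dr": [0,10,0],"jaw": 1},{"linear": [0,0,-0.045],"dr": [0,10,0],"jaw": 1},{"linear": [-0.03,0,0],"dr": [0,10,0],"jaw": 1},{"linear": [-0.055,0,0],"dr": [0,0,0],"jaw": 1}]}}

```text
clock: 10.75
tcp_pos: [0.5917, 0.0913, 0.2904]
orientation: [3.082, -0.573, -0.006]
contact_force: [0.1, 0.8, 0.1]
grip_width: 0.0006
```

```bash
python3 plan.py -45 290 0
```

```text
now u 47.0 w 290.4 lat 1.1 beta 0.1 clk 10.75 F out,lat,up [-0.2, -0.8, 0.1] w 0.001
-> [-45.0, 290.0, 0.0] shift [-92.   -1.1   0.7] rot [0.43 0.14 0.  ] shift in target axes [-92.   -1.1   0.4]
```

Call:
{"fn": "drive_tool", "kwargs": {"commands": [{"linear": [-0.05,-0.001,0],"dr": [0,0,0],"jaw": 1},{"linear": [-0.045,0,0],"dr": [0,0,0],"jaw": 1},{"linear": [0,0,0],"dr": [0,0,0],"jaw": 1}]}}

```text
clock: 11.12
tcp_pos: [0.4918, 0.1295, 0.2861]
orientation: [3.081, -0.559, -0.017]
contact_force: [1.2, -0.1, 0.4]
grip_width: -0.0004
```

```bash
python3 plan.py -30 224 0
```

```text
now u -60.0 w 286.1 lat 1.3 beta 0.5 clk 11.12 F out,lat,up [1.1, -0.4, 0.4] w -0.0
-> [-30.0, 224.0, 0.0] shift [30.5 -1.8 61.8] rot [0.68 0.5  0.52] shift in target axes [30.  -1.3 62.1]
```

Call:
{"fn": "drive_tool", "kwargs": {"commands": [{"linear": [0.01,-0.002,0.035],"dr": [0.5,0,0.5],"jaw": 1},{"linear": [0.005,0,0.022],"dr": [0,0,0],"jaw": 1},{"linear": [0,0,0],"dr": [0,0,0],"jaw": 1}]}}

```text
clock: 11.5
tcp_pos: [0.5042, 0.1248, 0.2245]
orientation: [3.085, -0.572, -0.019]
contact_force: [-0.4, -0.4, 0.1]
grip_width: 0.0001
```

```bash
python3 plan.py -22 223 0;  python3 look.py side s7;python3 -c "
import cv2
a=cv2.imread('pics/s7.png')[60:230,150:300];cv2.imwrite('pics/s7c.png',cv2.resize(a,None,fx=3.5,fy=3.5,interpolation=cv2.INTER_CUBIC))"
```

```text
now u -46.6 w 224.5 lat 1.3 beta 0.6 clk 11.5 F out,lat,up [-0.2, 0.5, 0.1] w 0.0
-> [-22.0, 223.0, 0.0] shift [24.7 -1.3  1.2] rot [0.33 0.64 0.09] shift in target axes [24.6 -1.3  1.5]
11.5 [0.5042 0.1248 0.2245] [[0.934, -0.358, -0.013], [-0.358, -0.934, -0.001], [-0.011, 0.006, -1.0]] [-0.4 -0.4  0.1] 0.0001
```

View pics/s7c.png

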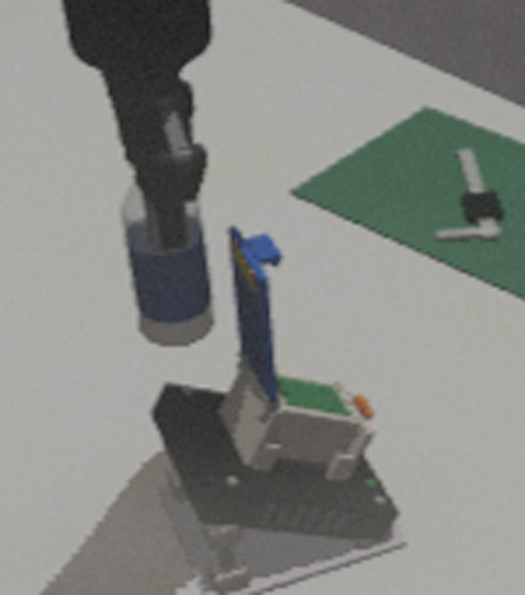

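Call:
{"fn": "drive_tool", "kwargs": {"commands": [{"linear": [0.02,-0.001,0.001],"dr": [0,0.5,0],"jaw": 1},{"linear": [0.015,0,0],"dr": [0,0,0],"jaw": 1},{"linear": [0.015,0,0.001],"dr": [0,0,0],"jaw": 1},{"linear": [0.015,0,0.003],"dr": [0,0,0],"jaw": 1},{"linear": [0.0,0,0],"dr": [0,0,0],"jaw": 1}]}}

```text
clock: 12.18
tcp_pos: [0.5725, 0.1004, 0.2219]
orientation: [3.085, -0.574, 0.004]
contact_force: [0.5, -0.3, 0.0]
grip_width: -0.0001
```

```bash
python3 plan.py 30 216 0;python3 look.py side s8;python3 -c "
import cv2
a=cv2.imread('pics/s8.png')[60:230,150:300];cv2.imwrite('pics/s8c.png',cv2.resize(a,None,fx=3.5,fy=3.5,interpolation=cv2.INTER_CUBIC))"
```

```text
now u 25.9 w 221.9 lat -0.5 beta -0.2 clk 12.18 F out,lat,up [0.5, 0.1, 0.0] w -0.0
-> [30.0, 216.0, 0.0] shift [4.1 0.5 5.9] rot [ 0.16 -0.16  0.01] shift in target axes [4.1 0.5 5.9]
12.175 [0.5725 0.1004 0.2219] [[0.933, -0.36, 0.002], [-0.36, -0.933, -0.004], [0.003, 0.003, -1.0]] [ 0.5 -0.3  0. ] -0.0001
```

View pics/s8c.png

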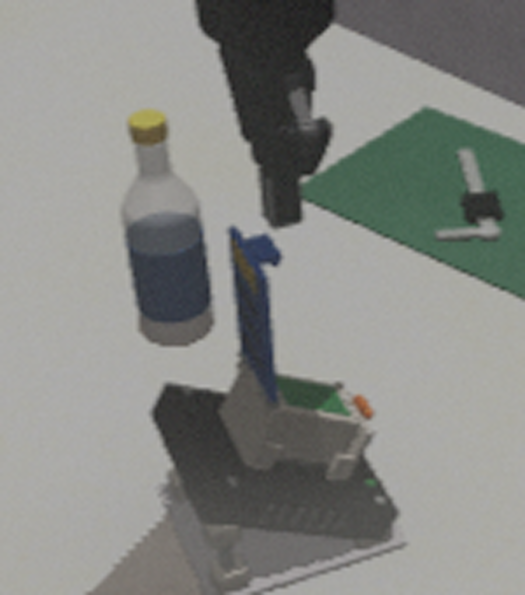

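```bash
python3 - <<'E'
from h import *
v=np.load('bay3.npy');D=cam('side');S=cam('scene')
for nm in('s7','s8'):
    o,c=pickle.load(open(f'pics/{nm}.pkl','rb'))
    print(nm,'tcp',((proj(c,o['tcp_pos'])-[150,60])*3.5).round(),'cover',((proj(c,bayP(v[:3],coverpts(v[3],[(-.1,.031,.003),(-.1,-.031,.003),(0,.031,.003),(0,-.031,.003)])))-[150,60])*3.5).round().tolist())
E
python3 look.py scene sc8; python3 look.py wrist w8; python3 -c "
import cv2
a=cv2.imread('pics/sc8.png')[110:250,220:350];cv2.imwrite('pics/sc8c.png',cv2.resize(a,None,fx=4.2,fy=4.2,interpolation=cv2.INTER_CUBIC))"
```

```text
s7 tcp [[176. 287.]] cover [[259.0, 277.0], [226.0, 225.0], [270.0, 404.0], [239.0, 349.0]]
s8 tcp [[286. 261.]] cover [[259.0, 277.0], [226.0, 225.0], [270.0, 404.0], [239.0, 349.0]]
12.225 [0.572  0.1009 0.222 ] [[0.933, -0.359, 0.001], [-0.359, -0.933, -0.003], [0.003, 0.003, -1.0]] [ 0.2 -0.5  0. ] -0.0003
12.275 [0.5714 0.1014 0.2221] [[0.934, -0.358, 0.001], [-0.358, -0.934, -0.003], [0.002, 0.003, -1.0]] [-0.1  0.   0.4] 0.0004
```

View pics/sc8c.png

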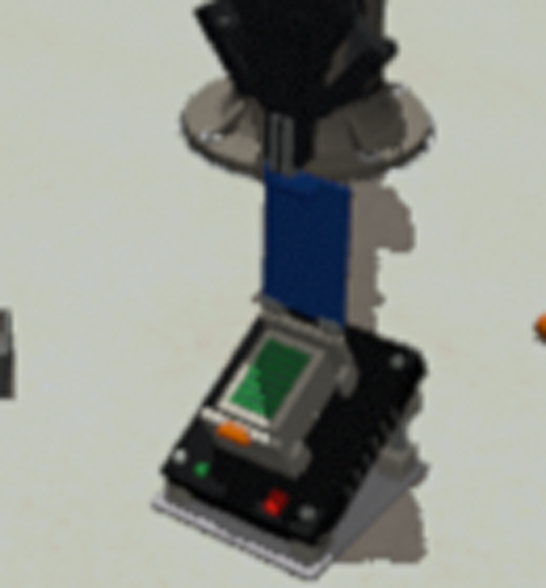

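View pics/w8.png

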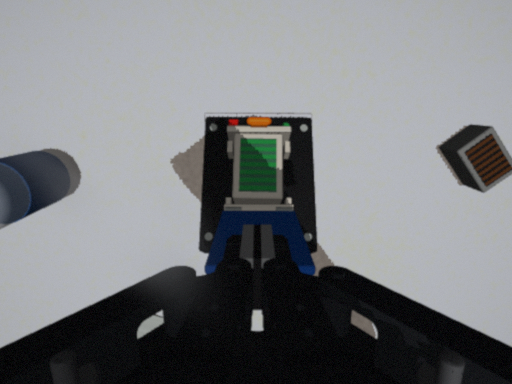

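Call:
{"fn": "drive_tool", "kwargs": {"commands": [{"linear": [0,0,-0.04],"dr": [0,0,0],"jaw": 1},{"linear": [-0.04,0,-0.01],"dr": [0,0,0],"jaw": 1},{"linear": [-0.035,0,0],"dr": [0,0,0],"jaw": 1},{"linear": [0,0,0.01],"dr": [0,0,0],"jaw": 1},{"linear": [0,0,0.04],"dr": [0,0,0],"jaw": 1},{"linear": [0,0,0.015],"dr": [0,0,0],"jaw": 1},{"linear": [0,0,0],"dr": [0,0,0],"jaw": 1}]}}

```text
clock: 13.2
tcp_pos: [0.4984, 0.1306, 0.2079]
orientation: [3.089, -0.566, 0.005]
contact_force: [0.3, 0.3, -0.1]
grip_width: -0.0001
```

```bash
python3 plan.py -32 200 0;  python3 look.py side s9;python3 -c "
import cv2
a=cv2.imread('pics/s9.png')[60:230,150:300];cv2.imwrite('pics/s9c.png',cv2.resize(a,None,fx=3.5,fy=3.5,interpolation=cv2.INTER_CUBIC))"
```

```text
now u -54.2 w 207.9 lat -2.0 beta -0.2 clk 13.2 F out,lat,up [0.2, -0.4, -0.1] w -0.0
-> [-32.0, 200.0, 0.0] shift [22.2  2.1  8. ] rot [ 0.05 -0.21  0.31] shift in target axes [22.2  2.   7.9]
13.2 [0.4984 0.1306 0.2079] [[0.935, -0.355, 0.003], [-0.355, -0.935, -0.002], [0.004, 0.001, -1.0]] [ 0.3  0.3 -0.1] -0.0001
```

View pics/s9c.png

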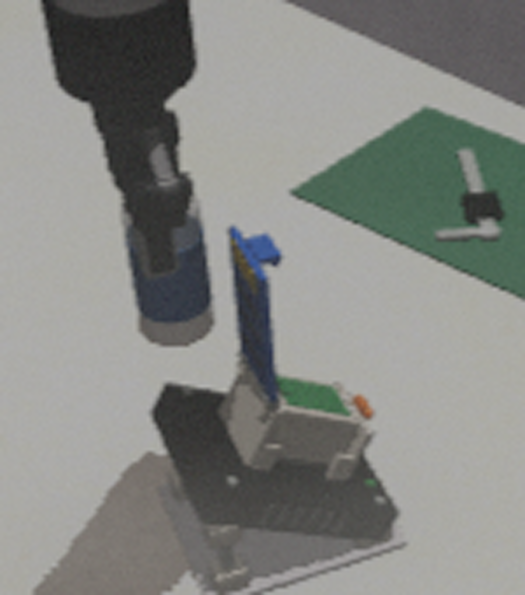

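```bash
python3 - <<'E'
from h import *
o,c=pickle.load(open('pics/s9.pkl','rb'));R=Ro.from_rotvec(o['orientation']).as_matrix()
for k in(0,10,20,25,30):print(k,((proj(c,o['tcp_pos']-R[:,2]*k/1e3)-[150,60])*3.5).round())
E
```

```text
0 [[166. 309.]]
10 [[164. 296.]]
20 [[161. 283.]]
25 [[160. 276.]]
30 [[159. 269.]]
```

Call:
{"fn": "drive_tool", "kwargs": {"commands": [{"linear": [0.01,0.001,0.01],"dr": [0,0,0],"jaw": 1},{"linear": [0.01,0,0],"dr": [0,0,0],"jaw": 1},{"linear": [0.01,0,0],"dr": [0,0,0],"jaw": 1},{"linear": [0.01,0,0],"dr": [0,0,0],"jaw": 1},{"linear": [0.01,0,0],"dr": [0,0,0],"jaw": 1},{"linear": [0,0,0],"dr": [0,0,0],"jaw": 1}]}}

```text
clock: 14.0
tcp_pos: [0.5512, 0.1103, 0.2005]
orientation: [-3.089, 0.569, -0.013]
contact_force: [0.2, 0.7, -0.6]
grip_width: 0.0
```

```bash
python3 plan.py 9 200 0;  python3 look.py side s10;python3 -c "
import cv2
a=cv2.imread('pics/s10.png')[60:230,150:300];cv2.imwrite('pics/s10c.png',cv2.resize(a,None,fx=3.5,fy=3.5,interpolation=cv2.INTER_CUBIC))"
```

```text
now u 2.3 w 200.5 lat -2.1 beta -0.4 clk 14.0 F out,lat,up [-0.1, -0.7, -0.6] w 0.0
-> [9.0, 200.0, 0.0] shift [6.6 2.1 0.5] rot [-0.13 -0.44  0.2 ] shift in target axes [6.7 2.1 0.5]
14.0 [0.5512 0.1103 0.2005] [[0.934, -0.356, 0.008], [-0.356, -0.934, -0.001], [0.008, -0.002, -1.0]] [ 0.2  0.7 -0.6] 0.0
```

View pics/s10c.png

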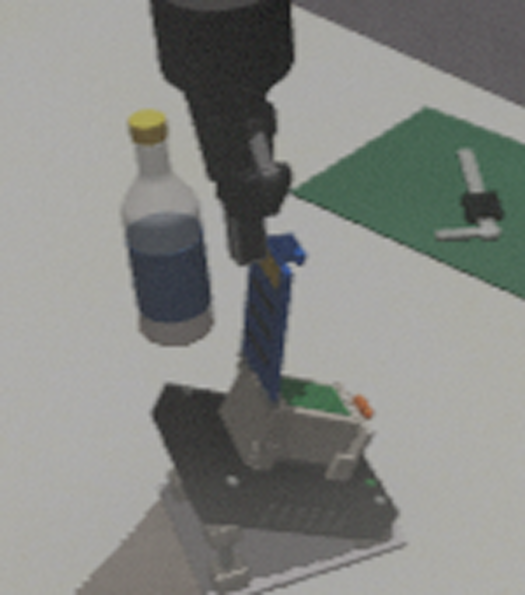

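Call:
{"fn": "drive_tool", "kwargs": {"commands": [{"linear": [0.013,0.002,0.004],"dr": [0,0,0],"jaw": 1},{"linear": [0.012,0,0.004],"dr": [0,0,0],"jaw": 1},{"linear": [0.01,0,0.006],"dr": [0,0,0],"jaw": 1},{"linear": [0,0,0],"dr": [0,0,0],"jaw": 1}]}}

```text
clock: 14.55
tcp_pos: [0.585, 0.0953, 0.1857]
orientation: [-3.089, 0.568, -0.012]
contact_force: [0.1, 0.7, 0.2]
grip_width: 0.0
```

```bash
python3 plan.py 49 178 0;  python3 look.py side s11;python3 -c "
import cv2
a=cv2.imread('pics/s11.png')[60:230,150:300];cv2.imwrite('pics/s11c.png',cv2.resize(a,None,fx=3.5,fy=3.5,interpolation=cv2.INTER_CUBIC))"
```

```text
now u 39.3 w 185.7 lat -0.3 beta -0.4 clk 14.55 F out,lat,up [-0.2, -0.7, 0.2] w 0.0
-> [49.0, 178.0, 0.0] shift [9.6 0.3 7.8] rot [-0.13 -0.43  0.25] shift in target axes [9.7 0.3 7.7]
14.55 [0.585  0.0953 0.1857] [[0.935, -0.356, 0.008], [-0.356, -0.935, -0.001], [0.008, -0.002, -1.0]] [0.1 0.7 0.2] 0.0
```

View pics/s11c.png

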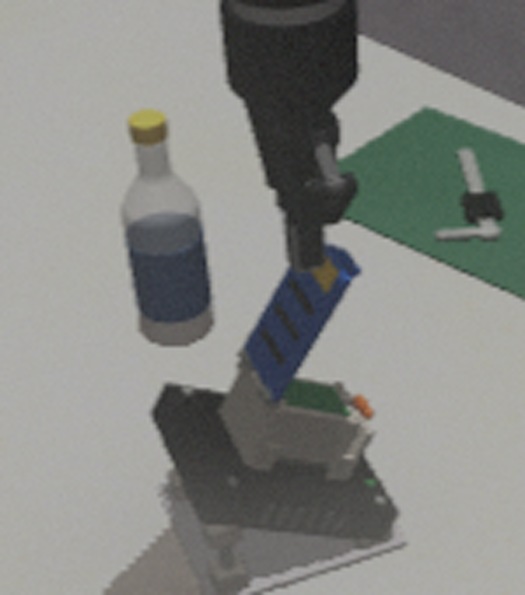

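Call:
{"fn": "drive_tool", "kwargs": {"commands": [{"linear": [0.011,0,0.008],"dr": [0,0,0],"jaw": 1},{"linear": [0.009,0,0.009],"dr": [0,-2,0],"jaw": 1},{"linear": [0.007,0,0.009],"dr": [0,-3,0],"jaw": 1},{"linear": [0,0,0],"dr": [0,0,0],"jaw": 1}]}}

```text
clock: 15.1
tcp_pos: [0.611, 0.0859, 0.1582]
orientation: [-3.071, 0.562, 0.125]
contact_force: [-0.4, -1.1, 0.6]
grip_width: 0.0002
```

```bash
python3 plan.py 72 142 12;  python3 look.py side s12;python3 -c "
import cv2
a=cv2.imread('pics/s12.png')[60:230,150:300];cv2.imwrite('pics/s12c.png',cv2.resize(a,None,fx=3.5,fy=3.5,interpolation=cv2.INTER_CUBIC))"
```

```text
now u 67.0 w 158.2 lat -0.8 beta 4.7 clk 15.1 F out,lat,up [0.0, 1.2, 0.6] w 0.0
-> [72.0, 142.0, 12.0] shift [ 6.3  0.9 15.7] rot [-0.08 -7.3   0.36] shift in target axes [ 8.3  0.8 14.8]
15.1 [0.611  0.0859 0.1582] [[0.932, -0.354, -0.076], [-0.353, -0.935, 0.031], [-0.082, -0.002, -0.997]] [-0.4 -1.1  0.6] 0.0002
```

View pics/s12c.png

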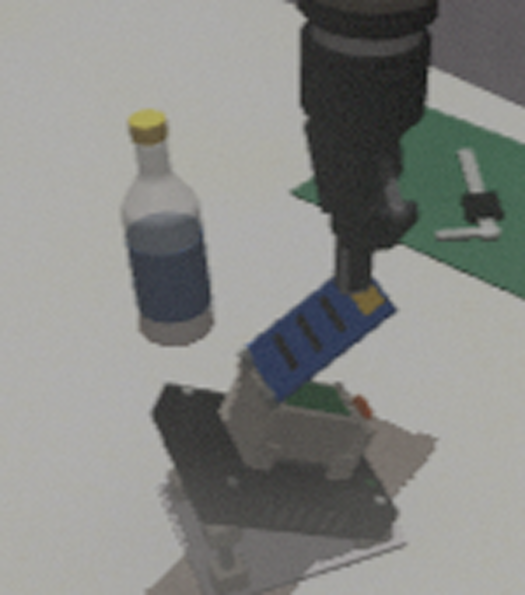

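Call:
{"fn": "drive_tool", "kwargs": {"commands": [{"linear": [0.008,0.001,0.006],"dr": [0,-3,0],"jaw": 1},{"linear": [0.006,0,0.008],"dr": [0,-4,0],"jaw": 1},{"linear": [0.004,0,0.009],"dr": [0,-4,0],"jaw": 1},{"linear": [0,0,0],"dr": [0,0,0],"jaw": 1}]}}

```text
clock: 15.65
tcp_pos: [0.623, 0.0831, 0.1354]
orientation: [-3.013, 0.543, 0.414]
contact_force: [0.3, 0.4, -0.8]
grip_width: -0.0003
```

```bash
python3 plan.py 78 122 20;  python3 look.py side s13;python3 -c "
import cv2
a=cv2.imread('pics/s13.png')[60:230,150:300];cv2.imwrite('pics/s13c.png',cv2.resize(a,None,fx=3.5,fy=3.5,interpolation=cv2.INTER_CUBIC))"
```

```text
now u 79.2 w 135.4 lat -2.5 beta 15.7 clk 15.65 F out,lat,up [0.1, -0.5, -0.8] w -0.0
-> [78.0, 122.0, 20.0] shift [ 2.4  2.6 13.2] rot [-0.05 -4.32  0.67] shift in target axes [ 3.4  2.5 13. ]
15.65 [0.623  0.0831 0.1354] [[0.903, -0.349, -0.252], [-0.335, -0.937, 0.098], [-0.27, -0.004, -0.963]] [ 0.3  0.4 -0.8] -0.0003
```

View pics/s13c.png

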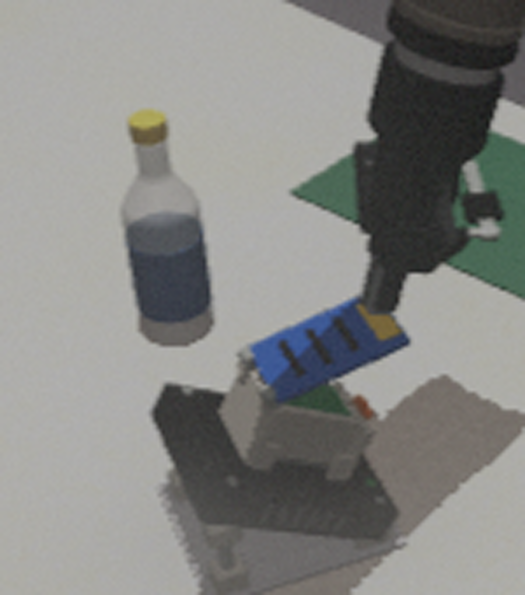

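Call:
{"fn": "drive_tool", "kwargs": {"commands": [{"linear": [0.002,0.002,0.007],"dr": [0,-4,0.4],"jaw": 1},{"linear": [0.002,0,0.007],"dr": [0,-4,0],"jaw": 1},{"linear": [0.002,0,0.007],"dr": [0,-4,0],"jaw": 1},{"linear": [0,0,0],"dr": [0,0,0],"jaw": 1}]}}

```text
clock: 16.2
tcp_pos: [0.6204, 0.0864, 0.1193]
orientation: [-2.921, 0.526, 0.707]
contact_force: [-0.3, 0.9, -0.2]
grip_width: 0.0001
```

```bash
python3 plan.py 70 95 30 67.4 74.9 30;  python3 look.py side s14;python3 -c "
import cv2
a=cv2.imread('pics/s14.png')[60:230,150:300];cv2.imwrite('pics/s14c.png',cv2.resize(a,None,fx=3.5,fy=3.5,interpolation=cv2.INTER_CUBIC))"
```

```text
now u 75.6 w 119.3 lat -4.6 beta 27.3 clk 16.2 F out,lat,up [-0.6, -0.8, -0.2] w 0.0
-> [70.0, 95.0, 30.0] shift [ 6.1  4.7 24.2] rot [-0.04 -2.72  0.68] shift in target axes [ 7.3  4.6 23.9]
-> [67.4, 74.9, 30.0] shift [13.   4.8 43.2] rot [-0.04 -2.72  0.68] shift in target axes [15.1  4.6 42.6]
16.2 [0.6204 0.0864 0.1193] [[0.833, -0.35, -0.427], [-0.309, -0.937, 0.166], [-0.458, -0.006, -0.889]] [-0.3  0.9 -0.2] 0.0001
```

View pics/s14c.png

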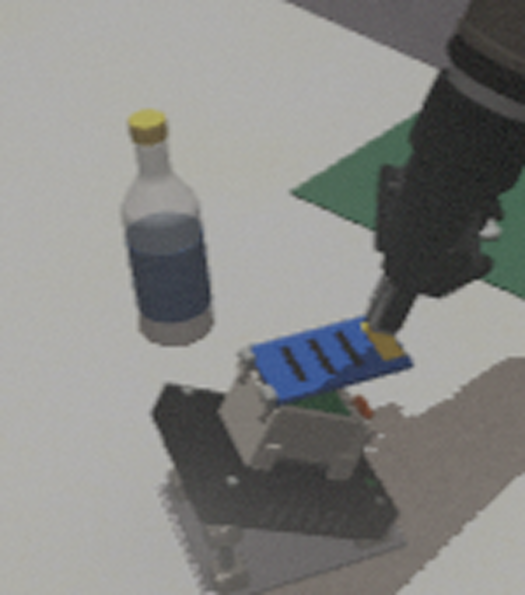

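Call:
{"fn": "drive_tool", "kwargs": {"commands": [{"linear": [0.003,0.005,0.0],"dr": [0,0,0.5],"jaw": 1},{"linear": [0.003,0.002,0.007],"dr": [0,-2.5,0],"jaw": 1},{"linear": [0.002,0.001,0.008],"dr": [0,0,0],"jaw": 1},{"linear": [0,0,0],"dr": [0,0,0],"jaw": 1}]}}

```text
clock: 16.75
tcp_pos: [0.6177, 0.0805, 0.1049]
orientation: [-2.899, 0.531, 0.763]
contact_force: [0.2, -0.3, 0.2]
grip_width: 0.0
```

```bash
python3 plan.py 67.4 74.9 30;  python3 look.py side s15;python3 -c "
import cv2
a=cv2.imread('pics/s15.png')[60:230,150:300];cv2.imwrite('pics/s15c.png',cv2.resize(a,None,fx=3.5,fy=3.5,interpolation=cv2.INTER_CUBIC))"
```

```text
now u 75.2 w 104.9 lat 1.9 beta 29.5 clk 16.75 F out,lat,up [0.3, 0.2, 0.2] w 0.0
-> [67.4, 74.9, 30.0] shift [ 8.  -1.7 29.9] rot [-0.13 -0.47  0.35] shift in target axes [ 8.3 -1.9 29.8]
16.75 [0.6177 0.0805 0.1049] [[0.814, -0.356, -0.459], [-0.307, -0.935, 0.179], [-0.493, -0.005, -0.87]] [ 0.2 -0.3  0.2] 0.0
```

View pics/s15c.png

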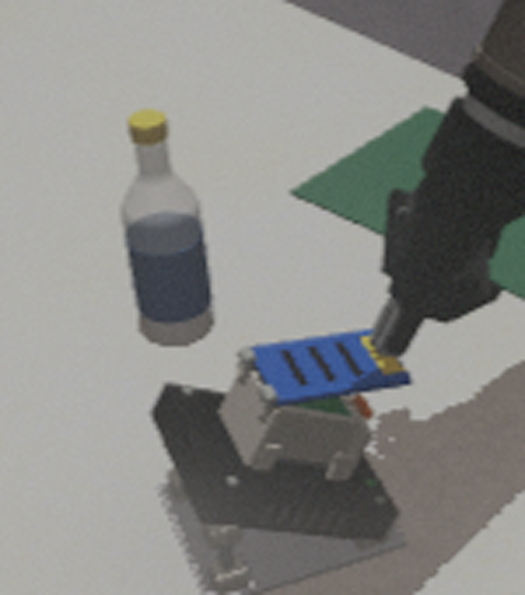

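Call:
{"fn": "drive_tool", "kwargs": {"commands": [{"linear": [0.003,-0.001,0.006],"dr": [0,-0.4,0.3],"jaw": 1},{"linear": [0.002,0,0.006],"dr": [0,0,0],"jaw": 1},{"linear": [0.001,0,0.004],"dr": [0,0,0],"jaw": 1},{"linear": [0,0,0],"dr": [0,0,0],"jaw": 1}]}}

```text
clock: 17.3
tcp_pos: [0.6154, 0.0827, 0.0871]
orientation: [-2.895, 0.538, 0.774]
contact_force: [-1.0, -0.0, 1.0]
grip_width: 0.0003
```

```bash
python3 plan.py 67.4 74.9 30
```

```text
now u 72.2 w 87.1 lat 0.6 beta 29.9 clk 17.3 F out,lat,up [-0.9, 0.4, 1.0] w 0.0
-> [67.4, 74.9, 30.0] shift [ 1.9 -0.5 13. ] rot [-0.12 -0.06  0.04] shift in target axes [ 1.9 -0.6 13. ]
```

Now small steps watching the force.

Call:
{"fn": "drive_tool", "kwargs": {"commands": [{"linear": [0.001,0,0.003],"dr": [0,0,0],"jaw": 1},{"linear": [0,0,0.002],"dr": [0,0,0],"jaw": 1}]}}

```text
clock: 17.55
tcp_pos: [0.6141, 0.0834, 0.0823]
orientation: [-2.895, 0.538, 0.772]
contact_force: [1.4, -0.5, -0.0]
grip_width: -0.0001
```

Call:
{"fn": "drive_tool", "kwargs": {"commands": [{"linear": [0,0,0.003],"dr": [0,0,0],"jaw": 1}]}}

```text
clock: 17.68
tcp_pos: [0.6129, 0.0839, 0.0797]
orientation: [-2.896, 0.538, 0.771]
contact_force: [1.0, 0.4, -0.2]
grip_width: 0.0002
```

```bash
python3 plan.py 67.4 74.9 30;  python3 look.py side s16;python3 -c "
import cv2
a=cv2.imread('pics/s16.png')[60:230,150:300];cv2.imwrite('pics/s16c.png',cv2.resize(a,None,fx=3.5,fy=3.5,interpolation=cv2.INTER_CUBIC))"
```

```text
now u 69.5 w 79.7 lat 0.4 beta 29.9 clk 17.68 F out,lat,up [0.7, -0.7, -0.2] w 0.0
-> [67.4, 74.9, 30.0] shift [ 0.6 -0.4  5.2] rot [-0.14 -0.13  0.05] shift in target axes [ 0.6 -0.4  5.2]
17.675 [0.6129 0.0839 0.0797] [[0.809, -0.36, -0.464], [-0.311, -0.933, 0.181], [-0.498, -0.003, -0.867]] [ 1.   0.4 -0.2] 0.0002
```

View pics/s16c.png

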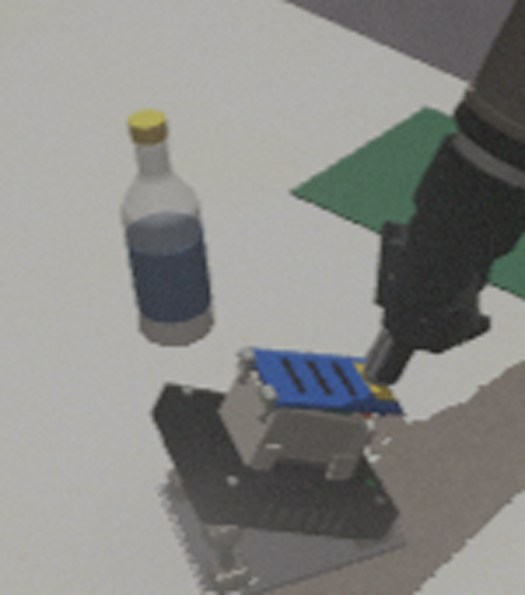

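Call:
{"fn": "drive_tool", "kwargs": {"commands": [{"linear": [0,0,0.003],"dr": [0,0,0],"jaw": 1}]}}

```text
clock: 17.85
tcp_pos: [0.612, 0.0843, 0.0777]
orientation: [-2.896, 0.539, 0.77]
contact_force: [2.5, -2.2, 10.6]
grip_width: 0.0
```

Call:
{"fn": "drive_tool", "kwargs": {"commands": [{"linear": [0.001,0,0.003],"dr": [0,0,0],"jaw": 1}]}}

```text
clock: 17.98
tcp_pos: [0.6118, 0.0845, 0.0767]
orientation: [-2.895, 0.539, 0.769]
contact_force: [-2.3, -1.5, 13.7]
grip_width: -0.0004
```

Call:
{"fn": "drive_tool", "kwargs": {"commands": [{"linear": [0.001,0,0.003],"dr": [0,0,0],"jaw": 1}]}}

```text
clock: 18.1
tcp_pos: [0.6115, 0.0846, 0.0759]
orientation: [-2.895, 0.538, 0.769]
contact_force: [-1.1, -2.3, 12.2]
grip_width: 0.0003
```

```bash
python3 plan.py 67.4 74.9 30
```

```text
now u 67.9 w 75.9 lat 0.2 beta 29.8 clk 18.1 F out,lat,up [-0.2, 2.5, 12.2] w 0.0
-> [67.4, 74.9, 30.0] shift [ 0.  -0.2  1.1] rot [-0.24 -0.22  0.08] shift in target axes [ 0.  -0.2  1.1]
```

```bash
python3 look.py side s17; python3 look.py wrist w17; python3 - <<'E'
from h import *
v=np.load('bay3.npy')
o,c=pickle.load(open('pics/s17.pkl','rb'))
im=cv2.imread('pics/s17.png');x,y,w,h,s=210,120,80,70,7
k=cv2.resize(im[y:y+h,x:x+w],None,fx=s,fy=s,interpolation=cv2.INTER_CUBIC)
def dr(k,th,col):
    u=proj(c,bayP(v[:3],coverpts(th,[(0,-.031,.003),(-.1,-.031,.003),(-.1,.031,.003),(0,.031,.003)])));u=((u-[x,y])*s).astype(np.int32)
    cv2.polylines(k,[u],True,col,1)
dr(k,0,(0,255,255));dr(k,.07,(0,255,0));cv2.imwrite('pics/s17c.png',k)
E
```

```text
18.1 [0.6115 0.0846 0.0759] [[0.81, -0.36, -0.462], [-0.311, -0.933, 0.183], [-0.497, -0.004, -0.868]] [-1.1 -2.3 12.2] 0.0003
18.15 [0.6114 0.0847 0.0757] [[0.81, -0.36, -0.462], [-0.311, -0.933, 0.183], [-0.497, -0.004, -0.868]] [-0.4 -1.7 11.2] -0.0001
```

View pics/s17c.png

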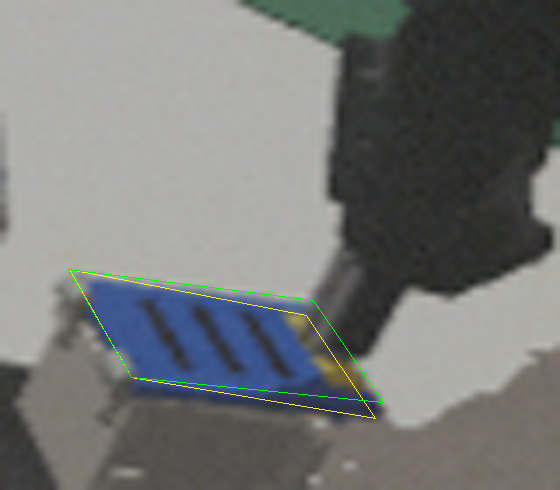

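View pics/w17.png

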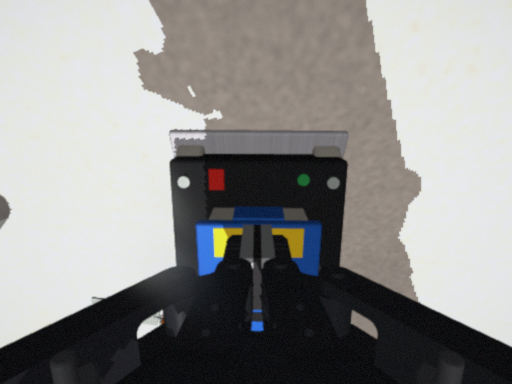

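Call:
{"fn": "drive_tool", "kwargs": {"commands": [{"linear": [0.001,0,0.003],"dr": [0,0,0],"jaw": 1}]}}

```text
clock: 18.32
tcp_pos: [0.6111, 0.0848, 0.0747]
orientation: [-2.895, 0.538, 0.768]
contact_force: [-1.1, -2.8, 10.7]
grip_width: -0.0004
```

Call:
{"fn": "drive_tool", "kwargs": {"commands": [{"linear": [0,0,0.003],"dr": [0,0,0],"jaw": 1}]}}

```text
clock: 18.45
tcp_pos: [0.6105, 0.085, 0.0737]
orientation: [-2.895, 0.538, 0.765]
contact_force: [2.7, -1.7, 4.2]
grip_width: -0.0
```

Call:
{"fn": "drive_tool", "kwargs": {"commands": [{"linear": [0,0,0.003],"dr": [0,0,0],"jaw": 1}]}}

```text
clock: 18.58
tcp_pos: [0.6097, 0.0853, 0.072]
orientation: [-2.895, 0.538, 0.763]
contact_force: [1.4, -0.8, 2.2]
grip_width: -0.0001
```

Call:
{"fn": "drive_tool", "kwargs": {"commands": [{"linear": [0,0,0.0025],"dr": [0,0,0],"jaw": 1}]}}

```text
clock: 18.7
tcp_pos: [0.6086, 0.0857, 0.0698]
orientation: [-2.895, 0.539, 0.763]
contact_force: [-0.3, -0.5, 0.7]
grip_width: -0.0001
```

Call:
{"fn": "drive_tool", "kwargs": {"commands": [{"linear": [0,0,0.0025],"dr": [0,0,0],"jaw": 1}]}}

```text
clock: 18.82
tcp_pos: [0.6083, 0.0859, 0.069]
orientation: [-2.895, 0.539, 0.76]
contact_force: [3.8, -3.9, 16.5]
grip_width: 0.0001
```

```bash
cat > cov.py <<'E'
import sys
from h import *
n=sys.argv[1]
v=np.load('bay3.npy')
o,c=pickle.load(open(f'pics/{n}.pkl','rb'))
im=cv2.imread(f'pics/{n}.png');x,y,w,h,s=210,120,80,70,7
k=cv2.resize(im[y:y+h,x:x+w],None,fx=s,fy=s,interpolation=cv2.INTER_CUBIC)
u=proj(c,bayP(v[:3],coverpts(0,[(0,-.031,.003),(-.1,-.031,.003),(-.1,.031,.003),(0,.031,.003)])));u=((u-[x,y])*s).astype(np.int32)
cv2.polylines(k,[u],True,(0,255,255),1);cv2.imwrite(f'pics/{n}c.png',k)
E
python3 look.py side s18; python3 cov.py s18
```

```text
18.825 [0.6083 0.0859 0.069 ] [[0.813, -0.361, -0.457], [-0.311, -0.932, 0.184], [-0.492, -0.007, -0.87]] [ 3.8 -3.9 16.5] 0.0001
```

View pics/s18c.png

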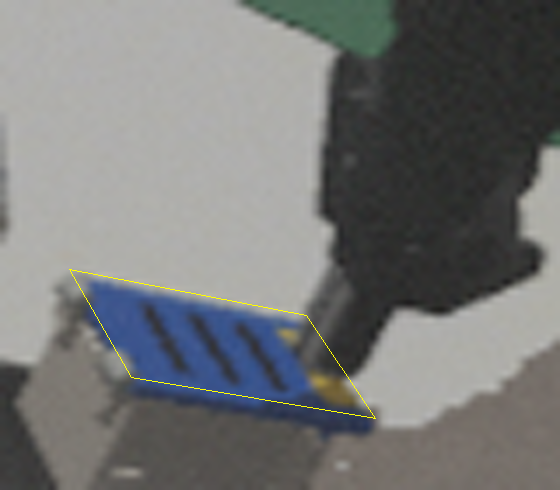

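Call:
{"fn": "drive_tool", "kwargs": {"commands": [{"linear": [0,0,-0.01],"dr": [0,0,0],"jaw": 1},{"linear": [0,0,-0.03],"dr": [0,0,0],"jaw": 1},{"linear": [0,0,-0.05],"dr": [0,0,0],"jaw": 1},{"linear": [0,0,-0.05],"dr": [0,0,0],"jaw": 1},{"linear": [0,0,-0.03],"dr": [0,0,0],"jaw": 1},{"linear": [0,0,0],"dr": [0,0,0],"jaw": 1}]}}

```text
clock: 19.62
tcp_pos: [0.6866, 0.0548, 0.2192]
orientation: [-2.894, 0.537, 0.769]
contact_force: [-0.0, -0.8, 0.5]
grip_width: 0.0002
```

```bash
python3 look.py side s19; python3 cov.py s19; python3 look.py wrist w19; python3 look.py scene sc19
```

```text
19.625 [0.6866 0.0548 0.2192] [[0.81, -0.36, -0.462], [-0.31, -0.933, 0.183], [-0.497, -0.005, -0.868]] [-0.  -0.8  0.5] 0.0002
19.675 [0.6856 0.0551 0.2179] [[0.809, -0.359, -0.464], [-0.309, -0.933, 0.183], [-0.499, -0.004, -0.867]] [-0.5  0.9 -1.5] 0.0001
19.725 [0.6846 0.0554 0.2169] [[0.808, -0.359, -0.467], [-0.309, -0.933, 0.183], [-0.501, -0.004, -0.865]] [-0.6 -0.7  0.5] 0.0002
```

View pics/s19c.png

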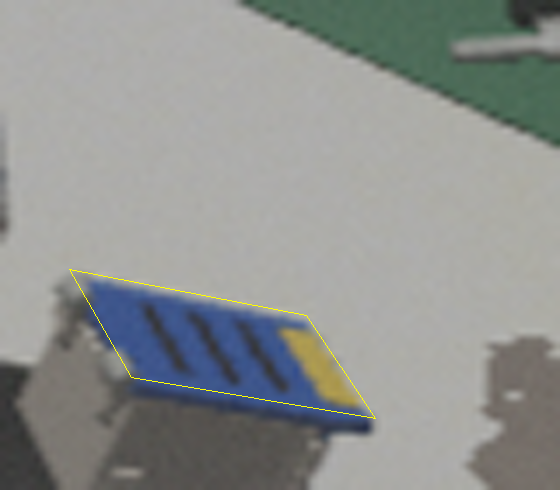

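View pics/w19.png

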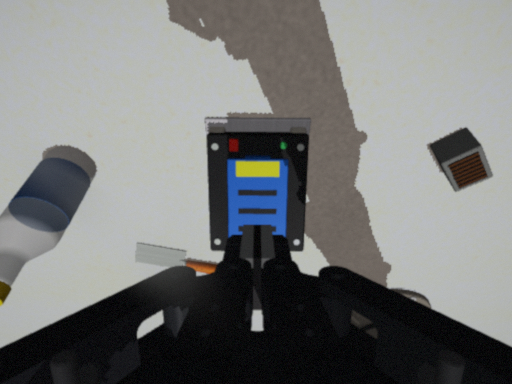

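View pics/sc19.png

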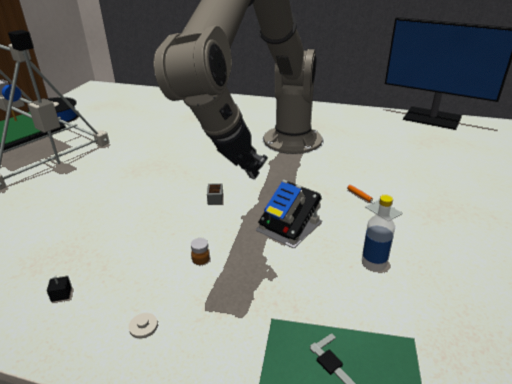

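```bash
python3 -c "
from bench import job
print(job.hand_in())"
```

```text
the job is handed in; nothing more can be done
None
```

The fresh green cassette is lying flat in the bay, the cover is latched shut over it, and the job is handed in at about 20 s of the 72 s allowed.

- **Loading:** I gripped the fresh cassette and lowered it at the bay's slope until it stopped on the floor pad. I then let go and backed out, and the wrist picture showed it flat between the walls.
- **Closing:** I swung the cover down with the closed fingers and pressed the yellow strip. The force peaked at about 14 N at the catch, against the roughly 11 N stated, and fell to near zero as the catch let go. It then rose to about 17 N at the hard stop, where I stopped pushing and withdrew.
- **Last checks:** After withdrawal the cover stayed down. Its edges match the fully shut outline to about 0.015 rad, which is as fine as the picture allows. The wrist force reads near zero, so the robot is touching nothing. The used cassette, bottle, jar and scraper look unmoved in the final pictures.
- **What went wrong on the way:** My first swing passed over the top of the cover without touching it. The closed fingertips look about 20–25 mm shorter in the pictures than the stated tool point, so I lowered the approach and repeated it.

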